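# Put the board game away in its case

## Robot

A 6-joint arm with a two-finger parallel gripper is mounted at the origin on the work surface. World frame = base frame: x ahead of the robot, y to its left, z up, the work surface at z = 0. Lengths are in m, angles in degrees, forces in N, time in s.
With the tool pointing down it reaches from about 0.275 to 0.75 m from the base axis. Payload 10.2 kg.
Tool frame: the origin (TCP) lies on the centre line of the jaws, within the pads' length; the fingertips stand 17 mm ahead of it and the grasp point (between the pads) lies 2 mm behind it; z points along the fingers, y is the line along which they close (so a half turn about z gives the same grasp; the last joint's range is limited). The gripper opens to 88 mm and grips with 3 to 60 N. Pads are 18 mm wide; open, the fingers measure 123 mm over their backs; the gripper's body (75 mm by 187 mm) begins 45 mm behind the grasp point.
Start: joints at [60.023, 17.928, 85.812, -0, 76.261, -12.8], TCP at [0.155, 0.502, 0.22] pointing down, gripper open.
Joint ranges: [-168.41, 168.41], [-55.51, 124.54], [10.69, 146.95], [-70.63, 250.63], [1, 178], [-165.06, 165.06]. Speed limits (degrees/s): [136.94, 136.94, 172.46, 180, 180, 180].

## Interface

Orientations are given as a 3x3 rotation matrix whose columns are the frame's x, y, z axes.
In Python, from cell import r, vision, models gives the robot as it stands.
- The arm moves only by the shell command python3 -m creep 'ROWS'. ROWS is JSON, a list of rows, each an object with "gripper": the opening, from -1 (shut) to 1 (fully open); "dp": the shift along the tool's x, y, z in cm, a list of three; "turn": the turn, a rotation vector about the tool's x, y, z in rad, a list of three. A call has 1 to 20 rows; each row shifts and turns the commanded pose from where the row before left it, along the tool's axes as they then stand; what a row does not reach is not made up. A row lasts 1/12 s, in which the tool goes at most 41.7 mm and 7.16 degrees, less where a joint would pass 70% of its speed; a pose out of reach is approached as far as the arm can. A call with a gripper value outside its range is refused whole. The fingers move at their own pace and stop on an object; the grip force is fixed at half the most. Time passes only in rows, so rows that do not move let the fingers close. It gives the time, the measured TCP pose, the force, the opening and the grip force at its end, in the units of the state.
- r.state(): the state, without advancing time (a new reading comes with each control period).
- vision.get_image(name): name is "scene" or "top" or "wrist"; returns a dict with "color" (420x560x3 uint8, red, green, blue), "depth" (420x560 float32, m along the optical axis (not along the pixel's ray), 0 where there is no reading), "vfov" (degrees; the focal length in pixels is half the picture's height over the tangent of half this angle, whatever the lens; pixels are square), "cx", "cy" (the principal point, pixels), "rvec" (rotation vector, rad) and "tvec" (3), from world to camera coordinates, as OpenCV has them; the wrist camera has in their place "tool_from_camera" (4x4, takes a point from camera to tool coordinates, whose origin is the TCP and whose axes are the flange's). Camera axes: x right, y down, z forward; pixel columns grow to the right and rows downward; lengths in m; the calibration is good to about 2 mm. A picture is of the moment at which its call begins: read the wrist's pose just before it.
- r.finish_job(): hands the job in; it is judged then, once.
Trained networks look in a picture, given as the dict that the camera call returned (one of the last four; its "shot" number tells which), for a name from the list of things; names that differ only in an ending like _2 or _b are one class to them, and where a whole thing is asked for, a point or a joint stands for the part that bears it (a point fixed in the world has none). Each returns a list of dicts, best first, with "confidence" (0 to 1); they miss things now and then, are a little off and sometimes report something else, mostly with a low value. They report only what shows in the picture. A call takes as long as a camera call. They do not tell look-alikes from the thing itself.
- models.boxes_of(picture, label): "xyz" ([x, y, z] in m, in world coordinates, good to about 4 mm: the middle of the surface that is visible of it).
- models.cut_out(picture, label): "region" (420x560 bool, what is visible of it).
- models.place_of(picture, label): "xyz" ([x, y, z] in m, in world coordinates, good to about 4 mm: a listed point, or the origin of a listed thing).
The state is a dict: "time_s": time; "joint_positions": joint angles; "qvel": joint speeds; "effort": joint torques, N m; "eef_pos": TCP position; "orientation": TCP orientation; "force": force on the tool from outside, world axes, zero at the start; "moment": the same for the moment, N m; "gripper_width": finger opening in m; "grip_force": force on a finger pad.
Only numpy, scipy, OpenCV 4.12 (cv2) and the standard library are available. Lean on these libraries where they do the work, as an engineer would, in place of code of your own. Each camera call takes 0.05 s, during which the arm holds its last target. There are 200 camera calls.

## Task

Put all the little wooden houses into the glass jar in the game case, then screw the brass lid fully home on the jar: if it only perches on the thread, turn it back (anticlockwise) until it drops in, then clockwise until it stops. Last, gently lower the case's hinged cover until it is fully closed, leaving the other things on the desk where they are.

Things in the scene. Friction and masses are not known exactly. Their poses are not given: they have to be found in the camera images.
- case: wooden game case, fixed: a flat base board 170 (x) x 230 (y) x 12 mm, origin under its centre, its x axis pointing away from the robot to the hinge. Fixed on it: a clear glass jar (axis 30 mm towards -x and 42 mm towards +y from the centre; body 68 mm across, a 22 mm high glass cone in its floor) and a blue card box 120 x 80 x 22 mm centred at x -20, y -60 mm
- jar_mouth (a point): centre of the jar's rim, 80 mm above the desk; axes as the case. The opening is 33 mm across and the jar 64 mm deep inside. The neck is 42 mm outside, narrowing to 39 mm at the rim, and runs 18 mm down to a shoulder 68 mm across
- jar_thread (a point): on the jar's axis 18 mm below the rim, foot of the neck. Right-hand thread, 51 mm across: three ridges, each about 60 degrees long and rising anticlockwise seen from above, then (going anticlockwise) a gap of about 50 degrees, then a stop. A lid's lugs enter only at the gaps: a perching lid is blocked by the stops clockwise, but drops at a gap after at most some 75 degrees anticlockwise
- lid: brass screw lid, a cap 60 mm outside, 22 mm high, 90 g, lying hollow side down; origin at the centre of its lower edge, z up. Three lugs inside the skirt, unseen from above; where its x axis points is of no use. About 1.5 mm of sideways play on the neck. Turned at the gap it falls 5 to 8 mm when let go; then up to about 100 degrees clockwise brings it home against a stop
- lid_top (a point): centre of the lid's flat top, 22 mm above its lower edge, axes as the lid. Its height above the jar's rim: perched on the ridges 13 to 18 mm; dropped into the thread 9 to 10 mm; screwed fully home 5 mm
- cover (a joint): angle of the case's hinged cover: 0 closed, about 1.6 rad standing open; a stiff hinge (0.75 N m) that stays where it is left
- cover_hinge (a point): middle of the cover's hinge line, at the far edge of the case's base top (85 mm from the case's centre, 12 mm above the desk); axes as the case, the hinge line is y
- cover_bar (a point): middle of the cover's dark round bar handle, 10 mm thick, 90 mm long along y, 34 mm off the front wall. Closed, it lies 204 mm towards -x and 53 mm above the hinge; opening carries it up and away from the robot; axes turn with the cover. The cover is a wooden hood 170 x 230 mm, 86 mm high, walls 6 mm; closed, its top is 98 mm above the desk
- house0: red wooden game house with a pitched roof, 20 (x) x 15 (y) x 15 mm high, 15 g; origin at the centre of its underside, z up; may be absent
- house1: yellow wooden game house with a pitched roof, 20 (x) x 15 (y) x 15 mm high, 15 g; origin at the centre of its underside, z up; may be absent
- house2: blue wooden game house with a pitched roof, 20 (x) x 15 (y) x 15 mm high, 15 g; origin at the centre of its underside, z up; may be absent
- house3: green wooden game house with a pitched roof, 20 (x) x 15 (y) x 15 mm high, 15 g; origin at the centre of its underside, z up; may be absent
- house4: orange wooden game house with a pitched roof, 20 (x) x 15 (y) x 15 mm high, 15 g; origin at the centre of its underside, z up; may be absent
- mug: white mug, 78 mm across, 88 mm high; to be left where it is (origin at the centre of its underside)
- eraser: white eraser 45 x 20 x 13 mm; to be left where it is (origin at the centre of its underside)
- sharpener: aluminium pencil sharpener 26 x 18 x 14 mm; to be left where it is (origin at the centre of its underside)
- stapler: red and black stapler 130 x 34 x 43 mm; to be left where it is (origin at the centre of its underside)
- tape: roll of clear tape, 50 mm across, 18 mm high; to be left where it is (origin at the centre of its underside)
Things that resemble listed ones, but are neither listed nor needed, are in the scene too. Of the things that look like the lid, take the one that is farthest to the robot's right at the start.

How it is judged:
By the outcome, as a careful person would: the job done as asked, in the order asked, and still so for the second after the job is handed in, with the robot touching nothing.
Of house0, house1, house2, house3, house4 only 3 to 5 are there at a start; the rules pass over those that are not, and their reading is None.
At some moment in a run one of house0, house1, house2, house3, house4 may be knocked a few centimetres aside while the robot is not near it.
Once in a run the grip may slacken for a moment while it holds something.
It also fails if it takes over 210 s, if anything falls off the work surface, if the arm or the gripper's body presses on something with over 40 N, if the wrist force passes 120 N, or if a joint passes its speed limit or range.

## Working session

There is one attempt and no reset: what is moved stays moved. The work goes in short steps, Python scripts to look and compute and a shell command to move; the robot and the scene stay as the last step left them, time stands still between calls to the robot, and variables do not carry over. Pictures are saved under pics/ and viewed, at most 14 in all, crops included, and the job is handed in when it is done.

```bash
ls; mkdir -p pics
cat > h.py <<'E'
import numpy as np, cv2
from cell import r, vision, models
def save(im,name,crop=None,scale=1):
    c=im["color"]
    if crop: x0,y0,x1,y1=crop; c=c[y0:y1,x0:x1]
    c=cv2.resize(c,None,fx=scale,fy=scale,interpolation=cv2.INTER_CUBIC)
    cv2.imwrite("pics/"+name,c[:,:,::-1])
def w2p(im,p):
    f=210/np.tan(np.radians(im["vfov"])/2)
    R=cv2.Rodrigues(np.array(im["rvec"],float))[0]
    q=R@np.array(p,float)+np.array(im["tvec"]).ravel()
    return np.round([im["cx"]+f*q[0]/q[2],im["cy"]+f*q[1]/q[2]]).astype(int)
def cloud(im,T=None):
    f=210/np.tan(np.radians(im["vfov"])/2); d=im["depth"]
    v,u=np.mgrid[:420,:560]
    P=np.stack([(u-im["cx"])/f*d,(v-im["cy"])/f*d,d],-1)
    if T is not None: return P@T[:3,:3].T+T[:3,3]
    R=cv2.Rodrigues(np.array(im["rvec"],float))[0]
    return (P-np.array(im["tvec"]).ravel())@R
def wrist():
    s=r.state(); im=vision.get_image("wrist")
    E=np.eye(4); E[:3,:3]=np.array(s["orientation"]); E[:3,3]=s["eef_pos"]
    return im,cloud(im,E@np.array(im["tool_from_camera"]))
E
python3 - <<'E'
from h import *
s=r.state(); print(s)
for n in ["top","scene"]:
    im=vision.get_image(n); save(im,n+"0.png",scale=1.4)
    for l in ["case","jar_mouth","lid","cover_hinge","cover_bar","house0","house1","house2","house3","house4","mug","eraser","sharpener","stapler","tape"]:
        o=models.place_of(im,l)[:4]
        print(n,l,[(np.round(q["xyz"],3).tolist(),round(q["confidence"],2),w2p(im,q["xyz"]).tolist()) for q in o])
E
```

```text
pics
{'time_s': 0.0, 'joint_positions': array([ 6.00230895e+01,  1.79588397e+01,  8.58533699e+01, -8.42412720e-04,
        7.62594593e+01, -1.28005183e+01]), 'qvel': array([-0.02108841,  0.04982912, -0.0430339 ,  0.12105822, -0.12864784,
       -0.01153678]), 'effort': array([ 2.30166215e-04, -4.02218735e+01, -2.52264708e+01,  6.94042468e-02,
        3.54357075e-02, -1.17038162e-04]), 'eef_pos': array([0.1549272 , 0.50134657, 0.21977068]), 'orientation': array([[-9.55401076e-01,  2.95310699e-01, -6.12620838e-04],
       [ 2.95311217e-01,  9.55400490e-01, -1.09066277e-03],
       [ 2.63213863e-04, -1.22293419e-03, -9.99999218e-01]]), 'force': array([-0.24815694,  1.01341173,  0.10618309]), 'moment': array([ 0.00380305,  0.02837428, -0.02807645]), 'grip_force': 0.0, 'gripper_width': 0.08842057302970573}
top case [([0.542, -0.025, 0.0], 0.56, [286, 197])]
top jar_mouth [([0.511, 0.016, 0.078], 0.55, [269, 201])]
top lid [([0.548, -0.249, 0.005], 0.87, [369, 206]), ([0.46, -0.207, 0.004], 0.77, [350, 236]), ([0.452, -0.329, 0.004], 0.76, [396, 245]), ([0.657, -0.216, -0.002], 0.62, [361,
[... 2269 characters left out ...]
ene house3 [([0.583, -0.346, 0.001], 0.55, [218, 291]), ([0.585, 0.35, 0.0], 0.42, [368, 191]), ([0.389, -0.188, -0.003], 0.4, [221, 233]), ([0.452, 0.255, -0.001], 0.36, [324, 184])]
scene house4 [([0.583, -0.346, 0.001], 0.55, [218, 291]), ([0.585, 0.35, 0.0], 0.42, [368, 191]), ([0.389, -0.188, -0.003], 0.4, [221, 233]), ([0.452, 0.255, -0.001], 0.36, [324, 184])]
scene mug [([0.363, -0.472, -0.001], 0.81, [147, 271]), ([0.45, 0.253, 0.005], 0.49, [324, 183])]
scene eraser [([0.344, 0.31, -0.002], 0.52, [315, 165])]
scene sharpener [([0.351, -0.33, -0.001], 0.44, [181, 247])]
scene stapler [([0.567, -0.494, 0.001], 0.71, [176, 314])]
scene tape [([0.358, 0.436, -0.002], 0.59, [340, 153])]
```

View pics/top0.png

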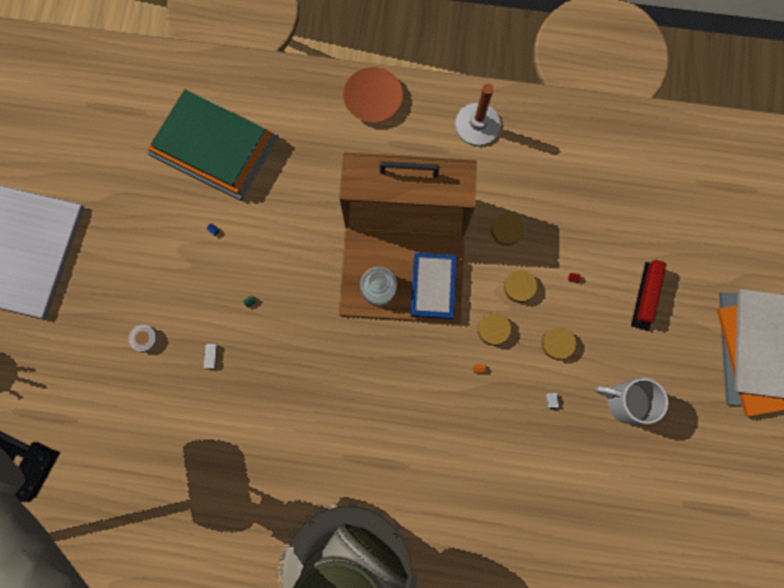

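View pics/scene0.png

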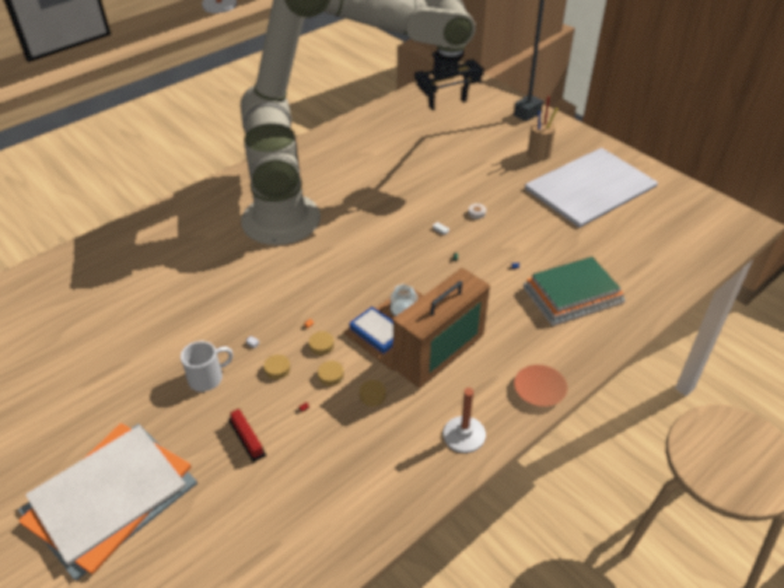

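Four brass discs in the top view (native pixels): (369,206), (350,236), (396,245), (361,166). The lid meant is the one at (396,245): y = -0.33, the smallest y and so farthest right. I'll confirm it in a crop. The houses present are blue, green, orange and red, with no yellow in sight. I'll start moving to the green house.

```bash
python3 - <<'E'
from h import *
im=vision.get_image("top"); save(im,"lids.png",(330,140,470,300),4)
E
python3 -m creep '[{"gripper":0,"dp":[0,0,0],"turn":[0,0,-0.1]},{"gripper":0,"dp":[0,0,0],"turn":[0,0,-0.1]},{"gripper":0,"dp":[0,0,0],"turn":[0,0,-0.1]},{"gripper":0,"dp":[-2.3,-1.8,0.4],"turn":[0,0,0]},{"gripper":0,"dp":[-2.3,-1.8,0.4],"turn":[0,0,0]},{"gripper":0,"dp":[-2.3,-1.8,0.4],"turn":[0,0,0]},{"gripper":0,"dp":[-2.3,-1.8,0.4],"turn":[0,0,0]},{"gripper":0,"dp":[-2.3,-1.8,0.4],"turn":[0,0,0]},{"gripper":0,"dp":[-2.3,-1.8,0.4],"turn":[0,0,0]},{"gripper":0,"dp":[-2.3,-1.8,0.4],"turn":[0,0,0]},{"gripper":0,"dp":[-2.3,-1.8,0.4],"turn":[0,0,0]},{"gripper":0,"dp":[-2.3,-1.8,0.4],"turn":[0,0,0]},{"gripper":0,"dp":[-2.3,-1.8,0.4],"turn":[0,0,0]},{"gripper":0,"dp":[-2.3,-1.8,0.4],"turn":[0,0,0]},{"gripper":0,"dp":[-2.3,-1.8,0.4],"turn":[0,0,0]},{"gripper":0,"dp":[-2.3,-1.8,0.4],"turn":[0,0,0]},{"gripper":0,"dp":[0,0,0],"turn":[0,0,0]},{"gripper":0,"dp":[0,0,0],"turn":[0,0,0]}]'
cat >> h.py <<'E'
RNG={0:(0,8),1:(24,34),2:(100,125),3:(40,85),4:(9,20)}
def houses(im,P,zmin=0.003):
    """centre of each house seen by colour: hue class, xy of bounding rect, long-axis angle, size"""
    hsv=cv2.cvtColor(im["color"],cv2.COLOR_RGB2HSV); out=[]
    for l in models.cut_out(im,"house0"):
        m=l["region"]&(im["depth"]>0)
        if m.sum()<15: continue
        q=P[m]; z=np.percentile(q[:,2],95); q=q[q[:,2]>max(zmin,z-0.018)]
        (c,s,a)=cv2.minAreaRect((q[:,:2]*1000).astype(np.float32))
        if s[0]<s[1]: a+=90
        hs=np.median(hsv[m],0)
        out.append((hs.tolist(),np.round(c,1).tolist(),np.round(s,1).tolist(),round((a+90)%180-90,1),round(z*1000,1),round(l["confidence"],2)))
    return out
E
python3 - <<'E'
from h import *
s=r.state(); print(s["eef_pos"],s["time_s"],s["gripper_width"])
im,P=wrist(); save(im,"w1.png"); print(*houses(im,P),sep="\n")
E
```

```text
time_s: 3.15
eef_pos: [0.4545, 0.267, 0.168]
orientation: [[-1.0, 0.002, -0.001], [0.002, 1.0, -0.0], [0.001, -0.0, -1.0]]
force: [-0.1, -0.0, 0.1]
gripper_width: 0.0442
grip_force: 0.0
[0.45451708 0.26697288 0.16795566] 3.15 0.04419139426686586
([75.0, 119.0, 96.0], [454.4, 251.5], [15.4, 20.2], -47.9, np.float64(15.0), 0.96)
```

View pics/lids.png

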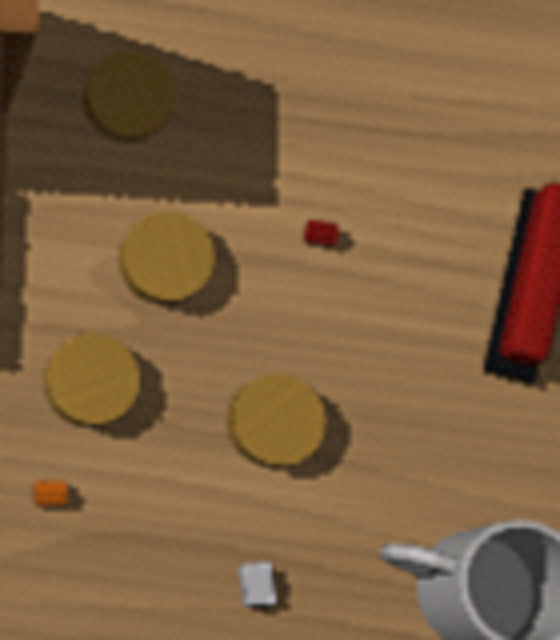

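View pics/w1.png

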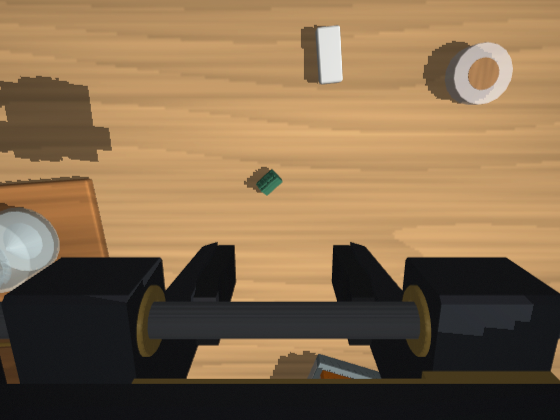

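The crop confirms the lid at crop (278,420), the rightmost of the four discs. The wrist view shows the green house at (268,182), lying at about 45°, with the jar at left.

```bash
cat >> h.py <<'E'
def plan(x,y,z,ydir=None):
    """turn about tool z (rad), then shift in turned tool axes (cm); ydir: wanted world angle of closing line"""
    s=r.state(); R=np.array(s["orientation"]); p=np.array(s["eef_pos"]); t=0
    a=np.degrees(np.arctan2(R[1,1],R[0,1]))
    if ydir is not None: t=(ydir-a+90)%180-90
    c,n=np.cos(np.radians(t)),np.sin(np.radians(t)); Rz=np.array([[c,-n,0],[n,c,0],[0,0,1]])
    d=(Rz@R).T@(np.array([x,y,z])-p)*100
    print("pose",p.round(4),"ydir",a.round(1),"t",round(s["time_s"],2),"w",round(s["gripper_width"],4),"j6",round(s["joint_positions"][5],1))
    print("turn",np.round(-np.radians(t),3),"dp",d.round(2))
E
python3 -c "
from h import *
plan(.4544,.2515,.022,132)"
```

```text
pose [0.4535 0.2682 0.1684] ydir 90.0 t 3.25 w 0.0439 j6 -72.2
turn -0.732 dp [ 1.04 -1.3  14.64]
```

```bash
python3 -m creep '[{"gripper":0,"dp":[0,0,2],"turn":[0,0,-0.122]},{"gripper":0,"dp":[0,0,2],"turn":[0,0,-0.122]},{"gripper":0,"dp":[0,0,2],"turn":[0,0,-0.122]},{"gripper":0,"dp":[0,0,2],"turn":[0,0,-0.122]},{"gripper":0,"dp":[0,0,0],"turn":[0,0,-0.122]},{"gripper":0,"dp":[0,0,0],"turn":[0,0,-0.122]},{"gripper":0,"dp":[1.04,-1.3,1],"turn":[0,0,0]},{"gripper":0,"dp":[0,0,1.9],"turn":[0,0,0]},{"gripper":0,"dp":[0,0,1.9],"turn":[0,0,0]},{"gripper":0,"dp":[0,0,1.8],"turn":[0,0,0]},{"gripper":0,"dp":[0,0,0],"turn":[0,0,0]},{"gripper":-1,"dp":[0,0,0],"turn":[0,0,0]},{"gripper":-1,"dp":[0,0,0],"turn":[0,0,0]},{"gripper":-1,"dp":[0,0,0],"turn":[0,0,0]},{"gripper":-1,"dp":[0,0,0],"turn":[0,0,0]},{"gripper":-1,"dp":[0,0,0],"turn":[0,0,0]}]'
python3 - <<'E'
from h import *
plan(.4544,.2515,.16)
im=vision.get_image("top"); P=cloud(im)
for l in ["jar_mouth","case"]:
  for q in models.cut_out(im,l)[:1]:
    m=q["region"]&(im["depth"]>0); p=P[m]
    for lo,hi in [(.003,.02),(.074,.084),(.028,.04)]:
        k=p[(p[:,2]>lo)&(p[:,2]<hi)]
        if len(k)>10:
            c,s,a=cv2.minAreaRect((k[:,:2]*1000).astype(np.float32)); print(l,lo,len(k),np.round(c,1),np.round(s,1),round(a,1))
# card box: blue/white top
hsv=cv2.cvtColor(im["color"],cv2.COLOR_RGB2HSV)
m=(P[...,2]>.025)&(P[...,2]<.042)&(abs(P[...,0]-.53)<.13)&(abs(P[...,1]+.08)<.12)
k=P[m]; print(len(k),cv2.minAreaRect((k[:,:2]*1000).astype(np.float32)))
print([ (np.round(q["xyz"],3),q["confidence"]) for n in ["jar_mouth","jar_thread","cover_hinge"] for q in models.place_of(im,n)[:1]])
E
```

```text
time_s: 4.58
eef_pos: [0.4554, 0.2512, 0.023]
orientation: [[-0.744, -0.669, 0.001], [-0.669, 0.744, 0.0], [-0.001, -0.001, -1.0]]
force: [-0.2, -0.7, -0.8]
gripper_width: 0.0132
grip_force: 0.0
pose [0.4554 0.2512 0.023 ] ydir 132.0 t 4.58 w 0.0132 j6 -116.0
turn -0.0 dp [  0.04   0.08 -13.7 ]
jar_mouth 0.003 4620 [623.8 -24.7] [332.5 268.2] 4.3
jar_mouth 0.074 115 [565.6 -19.6] [221.8 163.3] 88.4
jar_mouth 0.028 1388 [564.6 -30.4] [210.8 225.6] 6.9
case 0.003 4658 [621.3 -21. ] [331.6 267.6] 2.4
case 0.074 117 [565.6 -20. ] [227.5 163.3] 88.4
case 0.028 1389 [564.5 -29. ] [210.8 228.4] 6.9
1481 ((549.5982055664062, -78.84440612792969), (212.07579040527344, 237.80308532714844), 0.6635326743125916)
[(array([0.511, 0.012, 0.081]), 0.83), (array([0.512, 0.009, 0.061]), 0.67), (array([ 0.627, -0.016,  0.012]), 0.88)]
```

```bash
python3 -m creep '[{"gripper":-1,"dp":[0,0,0],"turn":[0,0,0]},{"gripper":-1,"dp":[0,0,0],"turn":[0,0,0]},{"gripper":-1,"dp":[0,0,0],"turn":[0,0,0]}]'
python3 - <<'E'
from h import *
im,P=wrist(); save(im,"w2.png")
print(*houses(im,P),sep="\n")
E
```

```text
time_s: 5.13
eef_pos: [0.4551, 0.251, 0.0223]
orientation: [[-0.744, -0.668, -0.0], [-0.668, 0.744, -0.0], [0.0, 0.0, -1.0]]
force: [0.9, -0.1, 0.2]
gripper_width: 0.0007
grip_force: 0.0
([75.0, 114.0, 83.0], [451.3, 248.7], [11.0, 21.0], -34.7, np.float64(15.0), 0.85)
```

View pics/w2.png

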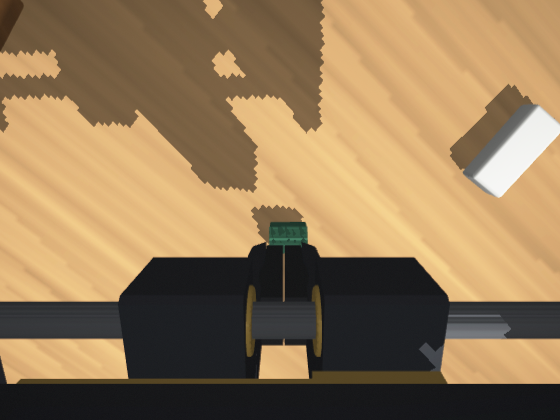

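The fingers closed behind the green house, which sits at (288,233) just ahead of the tips along +tool x. I'll raise the arm and check the wrist calibration against the top camera.

```bash
python3 - <<'E'
from h import *
im,P=wrist(); s=r.state(); R=np.array(s["orientation"]); p=np.array(s["eef_pos"])
print(np.array(im["tool_from_camera"]).round(3), im["cx"],im["cy"],im["vfov"])
L=(P-p)@R
for v,u in [(233,288),(250,288),(250,268),(250,305),(260,288),(290,275),(180,100),(210,330)]: print(v,u,L[v,u].round(4),P[v,u].round(4))
E
python3 -m creep '[{"gripper":0,"dp":[0,0,-3],"turn":[0,0,0]},{"gripper":0,"dp":[0,0,-3],"turn":[0,0,0]},{"gripper":0,"dp":[0,0,-3],"turn":[0,0,0]},{"gripper":0,"dp":[0,0,-3],"turn":[0,0,0]},{"gripper":0,"dp":[0,0,0],"turn":[0,0,0]},{"gripper":0,"dp":[0,0,0],"turn":[0,0,0]}]'
python3 - <<'E'
from h import *
im,P=wrist(); print(*houses(im,P),sep="\n"); plan(.4544,.2515,.022,132)
for n in ["top","scene"]:
    im=vision.get_image(n); print(n,*houses(im,cloud(im)),sep="\n")
    print([np.round(q["xyz"],3) for q in models.place_of(im,"house0")])
E
```

```text
[[-0.001 -0.964 -0.265  0.069]
 [ 1.    -0.001 -0.    -0.002]
 [-0.    -0.265  0.964 -0.164]
 [ 0.     0.     0.     1.   ]] 283.3779666538551 204.23652954927425 62.00671979733819
233 288 [0.0047 0.0008 0.0113] [0.4511 0.2485 0.011 ]
250 288 [ 0.0097  0.0003 -0.0237] [0.4477 0.2448 0.046 ]
250 268 [ 0.0102 -0.0083 -0.0249] [0.4531 0.238  0.0472]
250 305 [ 0.0113  0.0074 -0.0275] [0.4418 0.249  0.0499]
260 288 [ 0.0094  0.0002 -0.0334] [0.448  0.2449 0.0557]
290 275 [ 0.0104 -0.0045 -0.0596] [0.4503 0.2407 0.0819]
180 100 [ 0.0315 -0.1009  0.0216] [0.4991 0.1549 0.0007]
210 330 [0.0145 0.0241 0.0211] [0.4282 0.2592 0.0012]
time_s: 5.78
eef_pos: [0.4556, 0.2512, 0.1434]
orientation: [[-0.744, -0.669, 0.003], [-0.669, 0.744, 0.001], [-0.003, -0.001, -1.0]]
force: [0.2, 0.3, -0.2]
gripper_width: 0.0385
grip_force: 0.0
([108.0, 185.0, 141.0], [520.7, 290.0], [192.6, 19.0], 41.2, np.float64(15.6), 0.86)
([75.0, 118.0, 91.0], [454.5, 251.5], [15.4, 20.1], -48.3, np.float64(15.1), 0.81)
([14.0, 158.0, 162.0], [553.7, 57.7], [174.8, 18.9], 22.5, np.float64(51.5), 0.24)
pose [0.4545 0.2509 0.1412] ydir 132.0 t 5.88 w 0.0437 j6 -116.0
turn -0.001 dp [-0.05  0.05 11.92]
top
([13.0, 225.0, 95.0], [386.4, -192.3], [14.9, 19.5], -57.2, np.float64(17.6), 0.61)
[array([ 0.386, -0.193,  0.002]), array([0.454, 0.251, 0.003]), array([ 0.585, -0.355, -0.   ])]
scene
[array([ 0.453,  0.254, -0.001]), array([ 0.586, -0.352,  0.005]), array([ 0.584,  0.35 , -0.001]), array([ 0.389, -0.19 , -0.002])]
```

Run:
```python
from h import *
im,P=wrist(); s=r.state(); R=np.array(s["orientation"]); p=np.array(s["eef_pos"])
L=(P-p)@R
save(im,"w3.png")
near=(im["depth"]>0)&(L[...,2]<.08)
print(s["gripper_width"],near.sum())
for lo in range(-80,60,6):
    m=near&(L[...,2]*1000>=lo)&(L[...,2]*1000<lo+6)
    if m.sum()>3: q=L[m]*1000; print(lo,m.sum(),"x",np.percentile(q[:,0],[2,98]).round(0),"y",np.percentile(q[:,1],[2,98]).round(0), np.abs(q[:,1]).min().round(1))
```

```text
0.043918955676612 76317
-80 537 x [-9.  5.] y [-31.  28.] 27.3
-74 362 x [-10.  12.] y [-34.  29.] 27.4
-68 1232 x [-9. 12.] y [-38.  35.] 20.1
-62 952 x [ 6. 12.] y [-39.  36.] 20.2
-56 768 x [ 4. 12.] y [-39.  36.] 21.2
-50 793 x [-1. 12.] y [-38.  35.] 21.5
-44 923 x [-4. 12.] y [-37.  34.] 20.2
-38 716 x [-7. 12.] y [-37.  34.] 20.1
-32 563 x [-7. 12.] y [-36.  33.] 20.2
-26 483 x [-7. 12.] y [-36.  32.] 20.2
-20 139 x [-5. 11.] y [-32.  29.] 20.3
```

View pics/w3.png

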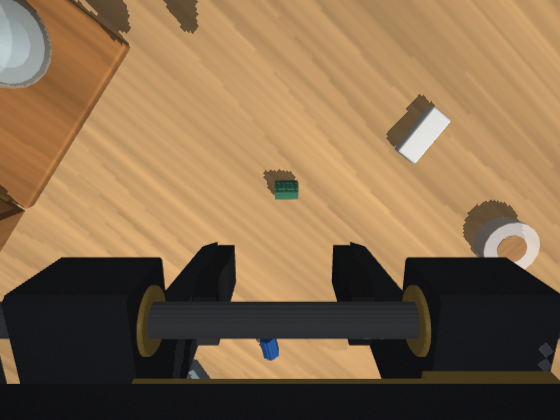

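The wrist depth puts the fingertips about 17 mm behind the reported TCP, not ahead of it. That agrees with the fingers closing above the house. I'll descend in small steps and watch the force.

```bash
python3 -m creep '[{"gripper":0,"dp":[0,0,3],"turn":[0,0,0]},{"gripper":0,"dp":[0,0,3],"turn":[0,0,0]},{"gripper":0,"dp":[0,0,3],"turn":[0,0,0]},{"gripper":0,"dp":[0,0,2.9],"turn":[0,0,0]},{"gripper":0,"dp":[0,0,0.6],"turn":[0,0,0]},{"gripper":0,"dp":[0,0,0],"turn":[0,0,0]},{"gripper":0,"dp":[0,0,0],"turn":[0,0,0]}]'
python3 -m creep '[{"gripper":0,"dp":[0,0,0.2],"turn":[0,0,0]},{"gripper":0,"dp":[0,0,0.2],"turn":[0,0,0]}]'
```

```text
time_s: 6.82
eef_pos: [0.4557, 0.2512, 0.0184]
orientation: [[-0.744, -0.669, 0.001], [-0.669, 0.744, 0.0], [-0.001, -0.0, -1.0]]
force: [1.0, 0.8, 0.7]
gripper_width: 0.0439
grip_force: 0.0
time_s: 6.98
eef_pos: [0.456, 0.2513, 0.0148]
orientation: [[-0.744, -0.669, 0.003], [-0.669, 0.744, 0.001], [-0.003, -0.001, -1.0]]
force: [-0.0, 0.2, 1.0]
gripper_width: 0.0439
grip_force: 0.0
```

```bash
python3 -m creep '[{"gripper":0,"dp":[0,0,0.5],"turn":[0,0,0]},{"gripper":0,"dp":[0,0,0.5],"turn":[0,0,0]},{"gripper":0,"dp":[0,0,0],"turn":[0,0,0]}]'
python3 -m creep '[{"gripper":0,"dp":[0,0,0.5],"turn":[0,0,0]},{"gripper":0,"dp":[0,0,0.4],"turn":[0,0,0]},{"gripper":0,"dp":[0,0,0],"turn":[0,0,0]}]'
python3 - <<'E'
from h import *
im,P=wrist(); s=r.state(); R=np.array(s["orientation"]); p=np.array(s["eef_pos"]); L=(P-p)@R
m=(im["depth"]>0)&(abs(abs(L[...,1])-.027)<.008)&(L[...,0]<.013)&(L[...,0]>-.01)
q=P[m]; print(p,np.percentile(q[:,2],[0,1,5,20]).round(4))
E
```

```text
time_s: 7.23
eef_pos: [0.4546, 0.2509, 0.0026]
orientation: [[-0.744, -0.668, -0.001], [-0.668, 0.744, -0.0], [0.001, 0.001, -1.0]]
force: [-0.7, 0.9, -0.3]
gripper_width: 0.0441
grip_force: 0.0
time_s: 7.48
eef_pos: [0.4546, 0.2509, -0.0065]
orientation: [[-0.744, -0.668, -0.001], [-0.668, 0.744, -0.0], [0.001, 0.001, -1.0]]
force: [-0.4, -0.1, 0.6]
gripper_width: 0.0441
grip_force: 0.0
[ 0.45479673  0.25092839 -0.00615071] [-0.0024 -0.001  -0.0004  0.0184]
```

```bash
python3 -m creep '[{"gripper":0,"dp":[0,0,0.5],"turn":[0,0,0]},{"gripper":0,"dp":[0,0,0],"turn":[0,0,0]},{"gripper":-1,"dp":[0,0,0],"turn":[0,0,0]},{"gripper":-1,"dp":[0,0,0],"turn":[0,0,0]},{"gripper":-1,"dp":[0,0,0],"turn":[0,0,0]},{"gripper":-1,"dp":[0,0,0],"turn":[0,0,0]},{"gripper":-1,"dp":[0,0,0],"turn":[0,0,0]},{"gripper":-1,"dp":[0,0,0],"turn":[0,0,0]}]'
```

```text
time_s: 8.2
eef_pos: [0.4551, 0.251, -0.0106]
orientation: [[-0.744, -0.669, 0.0], [-0.669, 0.744, 0.0], [-0.0, -0.0, -1.0]]
force: [-0.9, 0.6, 0.4]
gripper_width: 0.0188
grip_force: 30.0
```

Grasped. I'll lift, turn square and move to where the wrist camera can see the jar rim.

```bash
python3 -m creep '[{"gripper":-1,"dp":[0,0,-3],"turn":[0,0,0]},{"gripper":-1,"dp":[0,0,-4],"turn":[0,0,0]},{"gripper":-1,"dp":[0,0,-4],"turn":[0,0,0]},{"gripper":-1,"dp":[0,0,-4],"turn":[0,0,0.122]},{"gripper":-1,"dp":[0,0,0],"turn":[0,0,0.122]},{"gripper":-1,"dp":[0,0,0],"turn":[0,0,0.122]},{"gripper":-1,"dp":[0,0,0],"turn":[0,0,0.122]},{"gripper":-1,"dp":[0,0,0],"turn":[0,0,0.122]},{"gripper":-1,"dp":[0,0,0],"turn":[0,0,0.122]},{"gripper":-1,"dp":[-1,-3,0],"turn":[0,0,0]},{"gripper":-1,"dp":[-1,-3,0],"turn":[0,0,0]},{"gripper":-1,"dp":[-1,-3,0],"turn":[0,0,0]},{"gripper":-1,"dp":[-1,-3,0],"turn":[0,0,0]},{"gripper":-1,"dp":[-1,-3,0],"turn":[0,0,0]},{"gripper":-1,"dp":[-1,-3,0],"turn":[0,0,0]},{"gripper":-1,"dp":[-1,-3,0],"turn":[0,0,0]},{"gripper":-1,"dp":[-1,-2.8,0],"turn":[0,0,0]},{"gripper":-1,"dp":[0,0,0],"turn":[0,0,0]},{"gripper":-1,"dp":[0,0,0],"turn":[0,0,0]}]'
cat >> h.py <<'E'
def circ(Q):
    A=np.c_[2*Q,np.ones(len(Q))]; b=(Q**2).sum(1); w=np.linalg.lstsq(A,b,rcond=None)[0]
    return w[:2],np.sqrt(w[2]+w[:2]@w[:2])
E
python3 - <<'E'
from h import *
im,P=wrist(); save(im,"w4.png"); plan(.511,.013,.1)
near=np.hypot(P[...,0]-.511,P[...,1]-.013)<.04
for lo in range(50,110,3):
    m=near&(P[...,2]*1000>=lo)&(P[...,2]*1000<lo+3)
    if m.sum()>20: c,rr=circ(P[m][:,:2]); print(lo,m.sum(),c.round(4),rr.round(4))
for n in ["jar_mouth","jar_thread","case"]: print(n,[(np.round(q["xyz"],3),round(q["confidence"],2)) for q in models.place_of(im,n)[:2]])
m=(P[...,2]>.03)&(P[...,2]<.038)
if m.sum()>50:print(cv2.minAreaRect((P[m][:,:2]*1000).astype(np.float32)))
E
```

```text
time_s: 9.78
eef_pos: [0.5352, 0.0121, 0.1391]
orientation: [[-1.0, 0.002, -0.0], [0.002, 1.0, 0.0], [0.0, 0.0, -1.0]]
force: [-0.4, 0.5, -0.2]
gripper_width: 0.0189
grip_force: 30.0
pose [0.5349 0.0132 0.1391] ydir 90.0 t 9.83 w 0.0193 j6 -101.1
turn -0.0 dp [ 2.38 -0.02  3.92]
50 27 [0.5107 0.0119] 0.0336
53 1120 [0.5107 0.012 ] 0.0319
56 1006 [0.5115 0.012 ] 0.029
59 70 [0.511  0.0122] 0.0265
62 55 [0.5066 0.0119] 0.0211
65 378 [0.5096 0.012 ] 0.0227
68 270 [0.5094 0.0122] 0.0225
71 467 [0.51   0.0121] 0.0228
74 614 [0.5106 0.0119] 0.0228
77 692 [0.5103 0.0121] 0.0189
80 262 [0.5105 0.012 ] 0.018
jar_mouth [(array([0.509, 0.014, 0.082]), 0.61)]
jar_thread [(array([0.514, 0.016, 0.06 ]), 0.74)]
case [(array([ 0.544, -0.029,  0.002]), 0.92), (array([ 0.622, -0.02 ,  0.011]), 0.68)]
((588.2554931640625, -40.88996887207031), (259.7519836425781, 165.23123168945312), 8.657319068908691)
```

View pics/w4.png

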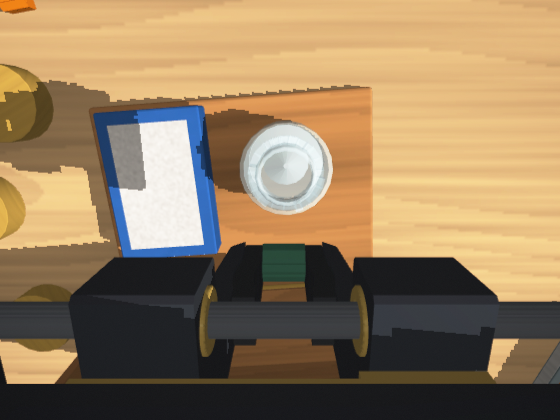

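The jar is centred at (285,168) in this view and the house is held at (284,262). The jar axis is at (0.5106, 0.012). I'll move over it, lower and release.

```bash
python3 -m creep '[{"gripper":-1,"dp":[2.4,-0.05,0],"turn":[0,0,0]},{"gripper":-1,"dp":[0,0,2.5],"turn":[0,0,0]},{"gripper":-1,"dp":[0,0,2.5],"turn":[0,0,0]},{"gripper":-1,"dp":[0,0,2],"turn":[0,0,0]},{"gripper":-1,"dp":[0,0,0],"turn":[0,0,0]},{"gripper":-1,"dp":[0,0,0],"turn":[0,0,0]}]' 
python3 -m creep '[{"gripper":-0.3,"dp":[0,0,0],"turn":[0,0,0]},{"gripper":-0.3,"dp":[0,0,0],"turn":[0,0,0]},{"gripper":-0.3,"dp":[0,0,0],"turn":[0,0,0]},{"gripper":0,"dp":[0,0,-3],"turn":[0,0,0]},{"gripper":0,"dp":[-2,0,-3],"turn":[0,0,0]},{"gripper":0,"dp":[-2,0,-1.5],"turn":[0,0,0]},{"gripper":0,"dp":[0,0,0],"turn":[0,0,0]}]'
python3 - <<'E'
from h import *
im,P=wrist(); save(im,"w5.png",(150,90,400,260),2); plan(.586,.349,.15)
hsv=cv2.cvtColor(im["color"],cv2.COLOR_RGB2HSV); m=(hsv[...,0]>60)&(hsv[...,0]<85)&(hsv[...,1]>70)
print(m.sum(),P[m&(P[...,2]<.1)].mean(0))
E
```

```text
time_s: 10.48
eef_pos: [0.5108, 0.0133, 0.0694]
orientation: [[-1.0, -0.001, -0.001], [-0.001, 1.0, 0.0], [0.001, 0.0, -1.0]]
force: [-0.3, 0.5, -0.1]
gripper_width: 0.0189
grip_force: 30.0
time_s: 11.07
eef_pos: [0.555, 0.0121, 0.1486]
orientation: [[-1.0, -0.0, 0.009], [-0.0, 1.0, -0.002], [-0.009, -0.002, -1.0]]
force: [0.8, 0.3, -1.2]
gripper_width: 0.0443
grip_force: 0.0
pose [0.5526 0.0124 0.146 ] ydir 90.0 t 11.12 w 0.044 j6 -100.9
turn -0.0 dp [-3.36 33.66 -0.41]
271 [0.52692906 0.00648289 0.03286841]
```

View pics/w5.png

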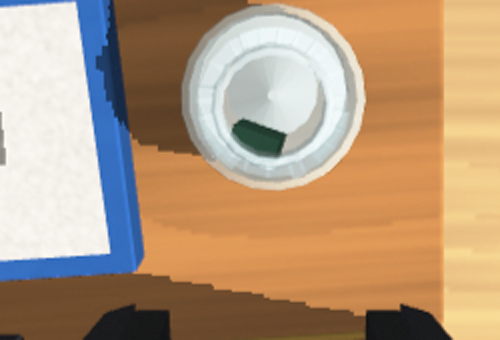

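Green is in the jar, at crop (258,137). Next is blue.

```bash
python3 -m creep '[{"gripper":0,"dp":[-0.4,3.7,0],"turn":[0,0,0]},{"gripper":0,"dp":[-0.4,3.7,0],"turn":[0,0,0]},{"gripper":0,"dp":[-0.4,3.7,0],"turn":[0,0,0]},{"gripper":0,"dp":[-0.4,3.7,0],"turn":[0,0,0]},{"gripper":0,"dp":[-0.4,3.7,0],"turn":[0,0,0]},{"gripper":0,"dp":[-0.4,3.7,0],"turn":[0,0,0]},{"gripper":0,"dp":[-0.4,3.7,0],"turn":[0,0,0]},{"gripper":0,"dp":[-0.4,3.7,0],"turn":[0,0,0]},{"gripper":0,"dp":[-0.2,3.7,0],"turn":[0,0,0]},{"gripper":0,"dp":[0,0,0],"turn":[0,0,0]},{"gripper":0,"dp":[0,0,0],"turn":[0,0,0]}]' >/dev/null
python3 - <<'E'
from h import *
im,P=wrist(); save(im,"w6.png"); print(*houses(im,P),sep="\n"); plan(.586,.349,-.0106)
E
```

```text
([108.0, 185.0, 146.0], [584.7, 346.3], [20.4, 15.6], 55.3, np.float64(15.0), 0.6)
pose [0.5845 0.3446 0.1435] ydir 90.0 t 12.13 w 0.0441 j6 -69.3
turn -0.0 dp [-0.18  0.46 15.41]
```

```bash
python3 -c "
from h import *
plan(.5847,.3463,-.0106,55.3)"
```

```text
pose [0.5845 0.3446 0.1435] ydir 90.0 t 12.13 w 0.0441 j6 -69.3
turn 0.605 dp [ 0.05  0.17 15.41]
```

```bash
python3 -m creep '[{"gripper":0,"dp":[0,0,1.5],"turn":[0,0,0.121]},{"gripper":0,"dp":[0,0,2],"turn":[0,0,0.121]},{"gripper":0,"dp":[0,0,2],"turn":[0,0,0.121]},{"gripper":0,"dp":[0,0,2],"turn":[0,0,0.121]},{"gripper":0,"dp":[0,0,2],"turn":[0,0,0.121]},{"gripper":0,"dp":[0.05,0.17,2],"turn":[0,0,0]},{"gripper":0,"dp":[0,0,2],"turn":[0,0,0]},{"gripper":0,"dp":[0,0,1.9],"turn":[0,0,0]},{"gripper":0,"dp":[0,0,0],"turn":[0,0,0]},{"gripper":0,"dp":[0,0,0],"turn":[0,0,0]},{"gripper":-1,"dp":[0,0,0],"turn":[0,0,0]},{"gripper":-1,"dp":[0,0,0],"turn":[0,0,0]},{"gripper":-1,"dp":[0,0,0],"turn":[0,0,0]},{"gripper":-1,"dp":[0,0,0],"turn":[0,0,0]},{"gripper":-1,"dp":[0,0,0],"turn":[0,0,0]},{"gripper":-1,"dp":[0,0,0],"turn":[0,0,0]},{"gripper":-1,"dp":[0,0,0],"turn":[0,0,0]}]'; python3 -c "
from h import *
plan(.5106,.012,.1)"
```

```text
time_s: 13.55
eef_pos: [0.5861, 0.3474, -0.0084]
orientation: [[-0.823, 0.568, 0.001], [0.568, 0.823, 0.0], [-0.001, 0.001, -1.0]]
force: [-0.6, -1.7, 6.3]
gripper_width: 0.0176
grip_force: 36.2
pose [ 0.5861  0.3474 -0.0084] ydir 55.4 t 13.55 w 0.0176 j6 -34.5
turn -0.0 dp [-12.87 -31.87 -10.86]
```

```bash
python3 -m creep '[{"gripper":-1,"dp":[0,0,-4],"turn":[0,0,0]},{"gripper":-1,"dp":[0,0,-4],"turn":[0,0,0]},{"gripper":-1,"dp":[0,0,-4],"turn":[0,0,0]},{"gripper":-1,"dp":[-1.29,-3.19,0],"turn":[0,0,0]},{"gripper":-1,"dp":[-1.29,-3.19,0],"turn":[0,0,0]},{"gripper":-1,"dp":[-1.29,-3.19,0],"turn":[0,0,0]},{"gripper":-1,"dp":[-1.29,-3.19,0],"turn":[0,0,0]},{"gripper":-1,"dp":[-1.29,-3.19,0],"turn":[0,0,0]},{"gripper":-1,"dp":[-1.29,-3.19,0],"turn":[0,0,0]},{"gripper":-1,"dp":[-1.29,-3.19,0],"turn":[0,0,0]},{"gripper":-1,"dp":[-1.29,-3.19,0],"turn":[0,0,0]},{"gripper":-1,"dp":[-1.29,-3.19,0],"turn":[0,0,0]},{"gripper":-1,"dp":[-1.29,-3.19,0],"turn":[0,0,0]},{"gripper":-1,"dp":[0,0,0],"turn":[0,0,0]},{"gripper":-1,"dp":[0,0,0],"turn":[0,0,0]},{"gripper":-1,"dp":[0,0,0],"turn":[0,0,0]}]'; python3 -c "
from h import *
plan(.5106,.012,.069)"
```

```text
time_s: 14.88
eef_pos: [0.5105, 0.0119, 0.1106]
orientation: [[-0.823, 0.569, 0.0], [0.569, 0.823, 0.0], [-0.0, 0.0, -1.0]]
force: [-1.0, -0.3, 0.6]
gripper_width: 0.0175
grip_force: 34.8
pose [0.5105 0.0119 0.1106] ydir 55.3 t 14.88 w 0.0175 j6 -67.2
turn -0.0 dp [0.   0.02 4.16]
```

```bash
python3 -m creep '[{"gripper":-1,"dp":[0,0,2],"turn":[0,0,0]},{"gripper":-1,"dp":[0,0,2.1],"turn":[0,0,0]},{"gripper":-1,"dp":[0,0,0],"turn":[0,0,0]},{"gripper":-1,"dp":[0,0,0],"turn":[0,0,0]},{"gripper":-0.3,"dp":[0,0,0],"turn":[0,0,0]},{"gripper":-0.3,"dp":[0,0,0],"turn":[0,0,0]},{"gripper":-0.3,"dp":[0,0,0],"turn":[0,0,0]},{"gripper":0,"dp":[0,0,-3],"turn":[0,0,0]},{"gripper":0,"dp":[0,0,-3],"turn":[0,0,-0.121]},{"gripper":0,"dp":[0,0,-1.5],"turn":[0,0,-0.121]},{"gripper":0,"dp":[0,0,0],"turn":[0,0,-0.121]},{"gripper":0,"dp":[0,0,0],"turn":[0,0,-0.121]},{"gripper":0,"dp":[0,0,0],"turn":[0,0,-0.121]},{"gripper":0,"dp":[-3.5,0,0],"turn":[0,0,0]},{"gripper":0,"dp":[0,0,0],"turn":[0,0,0]}]'
cat >> h.py <<'E'
def jarlook(name=None):
    im,P=wrist(); hsv=cv2.cvtColor(im["color"],cv2.COLOR_RGB2HSV); H,S,V=cv2.split(hsv)
    near=(np.hypot(P[...,0]-.5106,P[...,1]-.012)<.036)&(P[...,2]<.09)&(S>90)&(V>30)
    for n,(a,b) in dict(red=(0,7),yellow=(24,34),green=(50,90),blue=(98,130),orange=(8,16)).items():
        m=near&(H>=a)&(H<=b)
        if m.sum()>15: print("jar",n,m.sum(),P[m].mean(0).round(3))
    if name: save(im,name,(150,90,400,260),2)
    return im,P
E
python3 - <<'E'
from h import *
jarlook("w7.png"); plan(.40,-.19,.145)
E
```

```text
time_s: 16.13
eef_pos: [0.5484, 0.0112, 0.1446]
orientation: [[-1.0, -0.0, 0.002], [-0.0, 1.0, -0.0], [-0.002, -0.0, -1.0]]
force: [0.2, 0.5, 0.5]
gripper_width: 0.044
grip_force: 0.0
jar green 281 [0.527 0.006 0.033]
jar blue 246 [0.507 0.001 0.036]
jar orange 147 [0.49  0.01  0.021]
pose [0.5468 0.0114 0.1445] ydir 90.0 t 16.18 w 0.044 j6 -101.1
turn -0.0 dp [ 14.68 -20.13  -0.07]
```

View pics/w7.png

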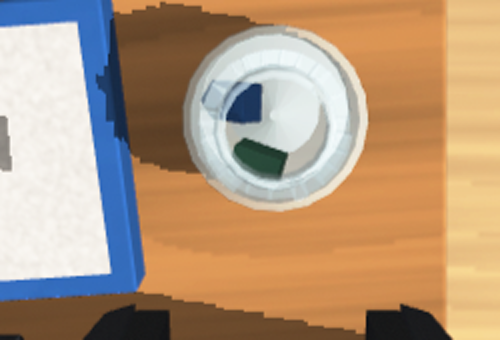

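Blue and green are both in the jar, at crop (245,103) and (260,157). Next is orange.

```bash
python3 -m creep '[{"gripper":0,"dp":[2.1,-2.88,0],"turn":[0,0,0]},{"gripper":0,"dp":[2.1,-2.88,0],"turn":[0,0,0]},{"gripper":0,"dp":[2.1,-2.88,0],"turn":[0,0,0]},{"gripper":0,"dp":[2.1,-2.88,0],"turn":[0,0,0]},{"gripper":0,"dp":[2.1,-2.88,0],"turn":[0,0,0]},{"gripper":0,"dp":[2.1,-2.88,0],"turn":[0,0,0]},{"gripper":0,"dp":[2.1,-2.88,0],"turn":[0,0,0]},{"gripper":0,"dp":[0,0,0],"turn":[0,0,0]},{"gripper":0,"dp":[0,0,0],"turn":[0,0,0]},{"gripper":0,"dp":[0,0,0],"turn":[0,0,0]}]' >/dev/null
python3 - <<'E'
from h import *
im,P=wrist(); h=houses(im,P); print(*h,sep="\n"); b=[q for q in h if 12<max(q[2])<26]
if b: plan(b[0][1][0]/1000,b[0][1][1]/1000,-.0106,b[0][3])
E
```

```text
([14.0, 230.0, 229.0], [364.5, -212.6], [15.4, 20.4], -77.8, np.float64(15.2), 0.58)
pose [ 0.3988 -0.1892  0.1445] ydir 90.1 t 17.12 w 0.0442 j6 -130.8
turn -0.211 dp [ 3.85 -1.56 15.51]
```

```bash
python3 -m creep '[{"gripper":0,"dp":[0,0,1],"turn":[0,0,-0.105]},{"gripper":0,"dp":[0,0,2],"turn":[0,0,-0.106]},{"gripper":0,"dp":[2,-0.8,1],"turn":[0,0,0]},{"gripper":0,"dp":[1.85,-0.76,2],"turn":[0,0,0]},{"gripper":0,"dp":[0,0,3],"turn":[0,0,0]},{"gripper":0,"dp":[0,0,2.5],"turn":[0,0,0]},{"gripper":0,"dp":[0,0,2],"turn":[0,0,0]},{"gripper":0,"dp":[0,0,1.9],"turn":[0,0,0]},{"gripper":0,"dp":[0,0,0],"turn":[0,0,0]},{"gripper":0,"dp":[0,0,0],"turn":[0,0,0]},{"gripper":-1,"dp":[0,0,0],"turn":[0,0,0]},{"gripper":-1,"dp":[0,0,0],"turn":[0,0,0]},{"gripper":-1,"dp":[0,0,0],"turn":[0,0,0]},{"gripper":-1,"dp":[0,0,0],"turn":[0,0,0]},{"gripper":-1,"dp":[0,0,0],"turn":[0,0,0]},{"gripper":-1,"dp":[0,0,0],"turn":[0,0,0]},{"gripper":-1,"dp":[0,0,0],"turn":[0,0,0]}]'; python3 -c "
from h import *
plan(.5106,.012,.11)"
```

```text
time_s: 18.53
eef_pos: [0.3643, -0.2137, -0.0091]
orientation: [[-0.978, -0.21, 0.001], [-0.21, 0.978, -0.001], [-0.001, -0.001, -1.0]]
force: [-0.6, 2.1, 7.1]
gripper_width: 0.0186
grip_force: 30.0
pose [ 0.3643 -0.2137 -0.0091] ydir 102.1 t 18.53 w 0.0186 j6 -148.5
turn -0.0 dp [-19.04  19.   -11.91]
```

```bash
python3 -m creep '[{"gripper":-1,"dp":[0,0,-4],"turn":[0,0,0]},{"gripper":-1,"dp":[0,0,-4],"turn":[0,0,0]},{"gripper":-1,"dp":[0,0,-4],"turn":[0,0,0]},{"gripper":-1,"dp":[-2.72,2.71,0],"turn":[0,0,0]},{"gripper":-1,"dp":[-2.72,2.71,0],"turn":[0,0,0]},{"gripper":-1,"dp":[-2.72,2.71,0],"turn":[0,0,0]},{"gripper":-1,"dp":[-2.72,2.71,0],"turn":[0,0,0]},{"gripper":-1,"dp":[-2.72,2.71,0],"turn":[0,0,0]},{"gripper":-1,"dp":[-2.72,2.71,0],"turn":[0,0,0]},{"gripper":-1,"dp":[-2.72,2.71,0],"turn":[0,0,0]},{"gripper":-1,"dp":[0,0,0],"turn":[0,0,0]},{"gripper":-1,"dp":[0,0,0],"turn":[0,0,0]},{"gripper":-1,"dp":[0,0,0],"turn":[0,0,0]}]'; python3 -c "
from h import *
plan(.5106,.012,.072)"
```

```text
time_s: 19.62
eef_pos: [0.5099, 0.0116, 0.1102]
orientation: [[-0.978, -0.21, -0.001], [-0.21, 0.978, -0.0], [0.001, -0.0, -1.0]]
force: [-0.4, -0.1, -0.3]
gripper_width: 0.0186
grip_force: 30.0
pose [0.5099 0.0116 0.1102] ydir 102.1 t 19.62 w 0.0186 j6 -114.0
turn -0.0 dp [-0.08  0.03  3.82]
```

```bash
python3 -m creep '[{"gripper":-1,"dp":[0,0,2],"turn":[0,0,0]},{"gripper":-1,"dp":[0,0,1.9],"turn":[0,0,0]},{"gripper":-1,"dp":[0,0,0],"turn":[0,0,0]},{"gripper":-1,"dp":[0,0,0],"turn":[0,0,0]},{"gripper":-0.3,"dp":[0,0,0],"turn":[0,0,0]},{"gripper":-0.3,"dp":[0,0,0],"turn":[0,0,0]},{"gripper":-0.3,"dp":[0,0,0],"turn":[0,0,0]},{"gripper":0,"dp":[0,0,-3],"turn":[0,0,0]},{"gripper":0,"dp":[0,0,-3],"turn":[0,0,0.105]},{"gripper":0,"dp":[0,0,-1.5],"turn":[0,0,0.106]},{"gripper":0,"dp":[-3.7,0,0],"turn":[0,0,0]},{"gripper":0,"dp":[0,0,0],"turn":[0,0,0]}]'
python3 - <<'E'
from h import *
jarlook(); plan(.60,-.35,.145)
E
```

```text
time_s: 20.62
eef_pos: [0.5512, 0.0114, 0.1477]
orientation: [[-1.0, 0.0, 0.005], [0.0, 1.0, -0.001], [-0.005, -0.001, -1.0]]
force: [0.4, -0.3, 0.3]
gripper_width: 0.0444
grip_force: 0.0
jar green 254 [0.527 0.006 0.033]
jar blue 245 [0.506 0.001 0.036]
jar orange 449 [0.514 0.02  0.034]
pose [0.549  0.0117 0.1468] ydir 90.0 t 20.67 w 0.0443 j6 -101.0
turn -0.0 dp [ -5.09 -36.17   0.2 ]
```

```bash
python3 -m creep '[{"gripper":0,"dp":[-0.5,-3.62,0],"turn":[0,0,0]},{"gripper":0,"dp":[-0.5,-3.62,0],"turn":[0,0,0]},{"gripper":0,"dp":[-0.5,-3.62,0],"turn":[0,0,0]},{"gripper":0,"dp":[-0.5,-3.62,0],"turn":[0,0,0]},{"gripper":0,"dp":[-0.5,-3.62,0],"turn":[0,0,0]},{"gripper":0,"dp":[-0.5,-3.62,0],"turn":[0,0,0]},{"gripper":0,"dp":[-0.5,-3.62,0],"turn":[0,0,0]},{"gripper":0,"dp":[-0.5,-3.62,0],"turn":[0,0,0]},{"gripper":0,"dp":[-0.5,-3.62,0],"turn":[0,0,0]},{"gripper":0,"dp":[-0.5,-3.62,0],"turn":[0,0,0]},{"gripper":0,"dp":[0,0,0],"turn":[0,0,0]},{"gripper":0,"dp":[0,0,0],"turn":[0,0,0]},{"gripper":0,"dp":[0,0,0],"turn":[0,0,0]}]' >/dev/null
python3 - <<'E'
from h import *
im,P=wrist(); h=houses(im,P); print(*h,sep="\n"); b=[q for q in h if 12<max(q[2])<26]
if b: plan(b[0][1][0]/1000,b[0][1][1]/1000,-.009,b[0][3])
E
```

```text
([1.0, 210.0, 174.0], [583.8, -354.8], [19.2, 15.5], 89.4, np.float64(15.1), 0.88)
([14.0, 153.0, 87.0], [619.8, -193.5], [230.8, 62.3], 46.8, np.float64(51.4), 0.31)
pose [ 0.5975 -0.3487  0.1467] ydir 90.1 t 21.85 w 0.0439 j6 -130.0
turn 0.012 dp [ 1.36 -0.63 15.57]
```

```bash
python3 -m creep '[{"gripper":0,"dp":[0.65,-0.3,2],"turn":[0,0,0.01]},{"gripper":0,"dp":[0.65,-0.3,3],"turn":[0,0,0]},{"gripper":0,"dp":[0,0,3],"turn":[0,0,0]},{"gripper":0,"dp":[0,0,3],"turn":[0,0,0]},{"gripper":0,"dp":[0,0,2.5],"turn":[0,0,0]},{"gripper":0,"dp":[0,0,2],"turn":[0,0,0]},{"gripper":0,"dp":[0,0,0],"turn":[0,0,0]},{"gripper":0,"dp":[0,0,0],"turn":[0,0,0]},{"gripper":-1,"dp":[0,0,0],"turn":[0,0,0]},{"gripper":-1,"dp":[0,0,0],"turn":[0,0,0]},{"gripper":-1,"dp":[0,0,0],"turn":[0,0,0]},{"gripper":-1,"dp":[0,0,0],"turn":[0,0,0]},{"gripper":-1,"dp":[0,0,0],"turn":[0,0,0]},{"gripper":-1,"dp":[0,0,0],"turn":[0,0,0]},{"gripper":-1,"dp":[0,0,0],"turn":[0,0,0]}]'; python3 -c "
from h import *
plan(.5106,.012,.11)"
```

```text
time_s: 23.1
eef_pos: [0.5849, -0.3562, -0.0077]
orientation: [[-1.0, 0.01, 0.001], [0.01, 1.0, -0.001], [-0.001, -0.001, -1.0]]
force: [-0.5, 0.7, 7.0]
gripper_width: 0.0174
grip_force: 30.0
pose [ 0.5849 -0.3562 -0.0077] ydir 89.4 t 23.1 w 0.0174 j6 -130.6
turn -0.0 dp [  7.77  36.74 -11.81]
```

```bash
python3 -m creep '[{"gripper":-1,"dp":[0,0,-4],"turn":[0,0,0]},{"gripper":-1,"dp":[0,0,-4],"turn":[0,0,0]},{"gripper":-1,"dp":[0,0,-3.8],"turn":[0,0,0]},{"gripper":-1,"dp":[0.78,3.67,0],"turn":[0,0,0]},{"gripper":-1,"dp":[0.78,3.67,0],"turn":[0,0,0]},{"gripper":-1,"dp":[0.78,3.67,0],"turn":[0,0,0]},{"gripper":-1,"dp":[0.78,3.67,0],"turn":[0,0,0]},{"gripper":-1,"dp":[0.78,3.67,0],"turn":[0,0,0]},{"gripper":-1,"dp":[0.78,3.67,0],"turn":[0,0,0]},{"gripper":-1,"dp":[0.78,3.67,0],"turn":[0,0,0]},{"gripper":-1,"dp":[0.78,3.67,0],"turn":[0,0,0]},{"gripper":-1,"dp":[0.78,3.67,0],"turn":[0,0,0]},{"gripper":-1,"dp":[0.78,3.67,0],"turn":[0,0,0]},{"gripper":-1,"dp":[0,0,0],"turn":[0,0,0]},{"gripper":-1,"dp":[0,0,0],"turn":[0,0,0]},{"gripper":-1,"dp":[0,0,0],"turn":[0,0,0]}]'; python3 -c "
from h import *
plan(.5106,.012,.072)"
```

```text
time_s: 24.43
eef_pos: [0.5103, 0.0112, 0.1094]
orientation: [[-1.0, 0.01, 0.0], [0.01, 1.0, -0.0], [-0.0, -0.0, -1.0]]
force: [0.3, 0.0, 0.2]
gripper_width: 0.0173
grip_force: 30.0
pose [0.5103 0.0112 0.1094] ydir 89.4 t 24.43 w 0.0173 j6 -101.3
turn -0.0 dp [-0.03  0.08  3.74]
```

```bash
python3 -m creep '[{"gripper":-1,"dp":[0,0.05,2],"turn":[0,0,0]},{"gripper":-1,"dp":[0,0,1.8],"turn":[0,0,0]},{"gripper":-1,"dp":[0,0,0],"turn":[0,0,0]},{"gripper":-1,"dp":[0,0,0],"turn":[0,0,0]},{"gripper":-0.3,"dp":[0,0,0],"turn":[0,0,0]},{"gripper":-0.3,"dp":[0,0,0],"turn":[0,0,0]},{"gripper":-0.3,"dp":[0,0,0],"turn":[0,0,0]},{"gripper":0,"dp":[0,0,-3],"turn":[0,0,0]},{"gripper":1,"dp":[0,0,-3],"turn":[0,0,-0.01]},{"gripper":1,"dp":[0,0,-1.5],"turn":[0,0,0]},{"gripper":1,"dp":[-3.7,0,0],"turn":[0,0,0]},{"gripper":1,"dp":[0,0,0],"turn":[0,0,0]}]'
python3 - <<'E'
from h import *
jarlook("w8.png"); plan(.48,-.33,.145)
# search for any yellow house
for n in ["top","scene"]:
    im=vision.get_image(n); P=cloud(im); print(n,[(np.round(q["xyz"],3).tolist(),round(q["confidence"],2)) for q in models.place_of(im,"house1")])
    print("lid",[(np.round(q["xyz"],3).tolist(),round(q["confidence"],2)) for q in models.place_of(im,"lid")])
E
```

```text
time_s: 25.43
eef_pos: [0.5509, 0.0117, 0.1478]
orientation: [[-1.0, 0.0, 0.005], [0.0, 1.0, -0.001], [-0.005, -0.001, -1.0]]
force: [0.0, 0.3, 1.0]
gripper_width: 0.0621
grip_force: 0.0
jar red 103 [0.502 0.023 0.037]
jar green 249 [0.527 0.006 0.033]
jar blue 250 [0.507 0.001 0.036]
jar orange 523 [0.514 0.019 0.033]
pose [0.5487 0.012  0.1468] ydir 90.0 t 25.48 w 0.0659 j6 -101.0
turn -0.0 dp [  6.88 -34.2    0.18]
top []
lid [([0.552, -0.25, 0.002], 0.72), ([0.653, -0.216, 0.001], 0.71), ([0.459, -0.208, 0.002], 0.65), ([0.452, -0.328, 0.0], 0.6)]
scene []
lid [([0.551, -0.249, -0.0], 0.67), ([0.457, -0.211, 0.0], 0.56), ([0.453, -0.334, 0.004], 0.55)]
```

View pics/w8.png

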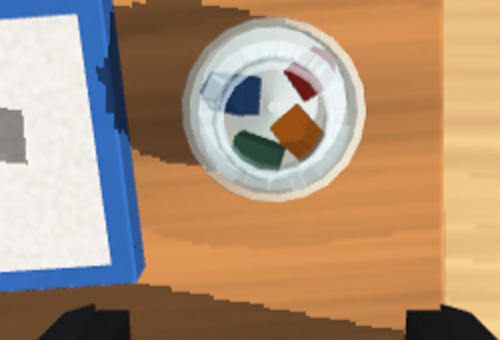

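All four houses are in the jar: blue (243,96), red (300,82), orange (297,132) and green (258,150). No yellow house is detected anywhere. Now the lid.

```bash
python3 -m creep '[{"gripper":1,"dp":[0.74,-3.42,0],"turn":[0,0,0]},{"gripper":1,"dp":[0.74,-3.42,0],"turn":[0,0,0]},{"gripper":1,"dp":[0.74,-3.42,0],"turn":[0,0,0]},{"gripper":1,"dp":[0.74,-3.42,0],"turn":[0,0,0]},{"gripper":1,"dp":[0.74,-3.42,0],"turn":[0,0,0]},{"gripper":1,"dp":[0.74,-3.42,0],"turn":[0,0,0]},{"gripper":1,"dp":[0.74,-3.42,0],"turn":[0,0,0]},{"gripper":1,"dp":[0.74,-3.42,0],"turn":[0,0,0]},{"gripper":1,"dp":[0.74,-3.42,0],"turn":[0,0,0]},{"gripper":1,"dp":[0.74,-3.42,0],"turn":[0,0,0]},{"gripper":1,"dp":[0,0,0],"turn":[0,0,0]},{"gripper":1,"dp":[0,0,0],"turn":[0,0,0]},{"gripper":1,"dp":[0,0,0],"turn":[0,0,0]}]' >/dev/null
python3 - <<'E'
from h import *
im,P=wrist()
for q in models.cut_out(im,"lid"):
    p=P[q["region"]&(im["depth"]>0)]; z=np.percentile(p[:,2],80); p=p[abs(p[:,2]-z)<.003]
    c,rr=cv2.minEnclosingCircle((p[:,:2]*1000).astype(np.float32)); print(q["confidence"],z.round(4),len(p),c,rr,p.mean(0).round(4))
plan(.452,-.330,.0,39)
E
```

```text
0.97 0.0224 3856 (463.5019836425781, -211.7773895263672) 30.085830688476562 [ 0.4629 -0.2122  0.0219]
0.79 0.0223 1564 (658.3505859375, -217.25332641601562) 30.037925720214844 [ 0.6484 -0.2179  0.0218]
0.62 0.0225 3948 (452.9244384765625, -333.6253662109375) 29.92298126220703 [ 0.4522 -0.3336  0.0219]
pose [ 0.4734 -0.3285  0.1465] ydir 90.1 t 26.97 w 0.0883 j6 -136.5
turn 0.892 dp [ 1.23 -1.76 14.65]
```

```bash
python3 -m creep '[{"gripper":1,"dp":[0,0,1],"turn":[0,0,0.1115]},{"gripper":1,"dp":[0,0,1],"turn":[0,0,0.1115]},{"gripper":1,"dp":[0,0,1],"turn":[0,0,0.1115]},{"gripper":1,"dp":[0,0,1],"turn":[0,0,0.1115]},{"gripper":1,"dp":[0,0,1],"turn":[0,0,0.1115]},{"gripper":1,"dp":[0,0,1],"turn":[0,0,0.1115]},{"gripper":1,"dp":[0,0,1],"turn":[0,0,0.1115]},{"gripper":1,"dp":[0,0,0],"turn":[0,0,0.1115]},{"gripper":1,"dp":[0,0,0],"turn":[0,0,0]},{"gripper":1,"dp":[0,0,0],"turn":[0,0,0]}]'; python3 -c "
from h import *
plan(.4528,-.3336,-.006,39)"
```

```text
time_s: 27.8
eef_pos: [0.4736, -0.329, 0.0767]
orientation: [[-0.632, 0.775, 0.0], [0.775, 0.632, -0.0], [-0.0, 0.0, -1.0]]
force: [0.0, -0.8, 0.1]
gripper_width: 0.088
grip_force: 0.0
pose [ 0.4736 -0.329   0.0767] ydir 39.2 t 27.8 w 0.088 j6 -85.6
turn 0.003 dp [ 0.95 -1.9   8.27]
```

```bash
python3 -m creep '[{"gripper":1,"dp":[0.5,-0.95,0],"turn":[0,0,0]},{"gripper":1,"dp":[0.45,-0.95,1],"turn":[0,0,0]},{"gripper":1,"dp":[0,0,2],"turn":[0,0,0]},{"gripper":1,"dp":[0,0,2],"turn":[0,0,0]},{"gripper":1,"dp":[0,0,2],"turn":[0,0,0]},{"gripper":1,"dp":[0,0,1.2],"turn":[0,0,0]},{"gripper":1,"dp":[0,0,0],"turn":[0,0,0]},{"gripper":-1,"dp":[0,0,0],"turn":[0,0,0]},{"gripper":-1,"dp":[0,0,0],"turn":[0,0,0]},{"gripper":-1,"dp":[0,0,0],"turn":[0,0,0]},{"gripper":-1,"dp":[0,0,0],"turn":[0,0,0]},{"gripper":-1,"dp":[0,0,0],"turn":[0,0,0]},{"gripper":-1,"dp":[0,0,0],"turn":[0,0,0]}]'; python3 -c "
from h import *
plan(.5106,.012,.11)"
```

```text
time_s: 28.88
eef_pos: [0.4527, -0.3345, -0.0049]
orientation: [[-0.628, 0.778, 0.001], [0.778, 0.628, -0.001], [-0.001, 0.0, -1.0]]
force: [0.0, 1.0, 6.6]
gripper_width: 0.0587
grip_force: 30.0
pose [ 0.4527 -0.3345 -0.0049] ydir 38.9 t 28.88 w 0.0587 j6 -87.3
turn -0.0 dp [ 23.31  26.28 -11.52]
```

```bash
python3 -m creep '[{"gripper":-1,"dp":[0,0,-3],"turn":[0,0,0]},{"gripper":-1,"dp":[0,0,-3],"turn":[0,0,0]},{"gripper":-1,"dp":[0,0,-3],"turn":[0,0,0]},{"gripper":-1,"dp":[0,0,-3],"turn":[0,0,0]},{"gripper":-1,"dp":[2.33,2.63,0],"turn":[0,0,0]},{"gripper":-1,"dp":[2.33,2.63,0],"turn":[0,0,0]},{"gripper":-1,"dp":[2.33,2.63,0],"turn":[0,0,0]},{"gripper":-1,"dp":[2.33,2.63,0],"turn":[0,0,0]},{"gripper":-1,"dp":[2.33,2.63,0],"turn":[0,0,0]},{"gripper":-1,"dp":[2.33,2.63,0],"turn":[0,0,0]},{"gripper":-1,"dp":[2.33,2.63,0],"turn":[0,0,0]},{"gripper":-1,"dp":[2.33,2.63,0],"turn":[0,0,0]},{"gripper":-1,"dp":[2.33,2.63,0],"turn":[0,0,0]},{"gripper":-1,"dp":[2.33,2.63,0],"turn":[0,0,0]},{"gripper":-1,"dp":[0,0,0],"turn":[0,0,0]},{"gripper":-1,"dp":[0,0,0],"turn":[0,0,0]},{"gripper":-1,"dp":[0,0,0],"turn":[0,0,0]}]'; python3 -c "
from h import *
plan(.5106,.012,.080)
im,P=wrist(); save(im,'w9.png')
s=r.state();R=np.array(s['orientation']);p=np.array(s['eef_pos'])
for q in models.cut_out(im,'lid'):
    k=P[q['region']&(im['depth']>0)]; L=(k-p)@R
    if abs(k[:,2].mean()-.13)<.04: print(q['confidence'],len(k),np.percentile(L,[1,50,99],axis=0).round(4).tolist())
"
```

```text
time_s: 30.3
eef_pos: [0.5106, 0.0118, 0.1142]
orientation: [[-0.628, 0.778, -0.0], [0.778, 0.628, -0.0], [-0.0, -0.0, -1.0]]
force: [0.1, -0.2, -1.5]
gripper_width: 0.0588
grip_force: 30.0
pose [0.5106 0.0118 0.1142] ydir 38.9 t 30.3 w 0.0588 j6 -50.7
turn -0.0 dp [0.02 0.02 3.42]
0.75 12874 [[-0.0151, -0.0285, -0.028], [0.0078, -0.0008, -0.0266], [0.0306, 0.0271, -0.0084]]
```

```bash
python3 -m creep '[{"gripper":-1,"dp":[0,0.02,1.5],"turn":[0,0,0]},{"gripper":-1,"dp":[0,0,1.5],"turn":[0,0,0]},{"gripper":-1,"dp":[0,0,0.4],"turn":[0,0,0]},{"gripper":-1,"dp":[0,0,0.2],"turn":[0,0,0]},{"gripper":-1,"dp":[0,0,0.2],"turn":[0,0,0]},{"gripper":-1,"dp":[0,0,0.2],"turn":[0,0,0]},{"gripper":-1,"dp":[0,0,0],"turn":[0,0,0]},{"gripper":-1,"dp":[0,0,0],"turn":[0,0,0]}]'
python3 -m creep '[{"gripper":-1,"dp":[0,0,0.15],"turn":[0,0,0]},{"gripper":-1,"dp":[0,0,0.15],"turn":[0,0,0]},{"gripper":-1,"dp":[0,0,0],"turn":[0,0,0]}]'
```

```text
time_s: 31.07
eef_pos: [0.5111, 0.0122, 0.0747]
orientation: [[-0.628, 0.778, 0.001], [0.778, 0.628, -0.0], [-0.0, 0.0, -1.0]]
force: [-0.2, 0.3, -0.8]
gripper_width: 0.0586
grip_force: 30.0
time_s: 31.32
eef_pos: [0.5107, 0.0124, 0.0711]
orientation: [[-0.628, 0.778, -0.0], [0.778, 0.628, 0.0], [0.0, -0.0, -1.0]]
force: [-0.3, 0.0, -1.6]
gripper_width: 0.059
grip_force: 30.0
```

```bash
for i in 1 2 3; do python3 -m creep '[{"gripper":-1,"dp":[0,0,0.1],"turn":[0,0,0]},{"gripper":-1,"dp":[0,0,0],"turn":[0,0,0]}]' | egrep 'eef|force'; done
```

```text
eef_pos: [0.5109, 0.0124, 0.0702]
force: [0.2, 0.7, -0.3]
grip_force: 30.0
eef_pos: [0.511, 0.0123, 0.0693]
force: [0.0, 0.2, -1.9]
grip_force: 30.0
eef_pos: [0.5111, 0.0123, 0.0683]
force: [1.1, -0.4, -0.7]
grip_force: 30.0
```

```bash
for i in 1 2 3; do python3 -m creep '[{"gripper":-1,"dp":[0,0,0.1],"turn":[0,0,0]},{"gripper":-1,"dp":[0,0,0],"turn":[0,0,0]}]' | egrep 'eef|force'; done
```

```text
eef_pos: [0.5111, 0.0122, 0.0673]
force: [0.8, 0.1, -1.1]
grip_force: 30.0
eef_pos: [0.5112, 0.0122, 0.0666]
force: [1.5, 0.3, 2.3]
grip_force: 30.0
eef_pos: [0.5113, 0.0121, 0.0663]
force: [-0.8, -0.3, 9.9]
grip_force: 30.0
```

Perched: contact at 13.4 mm above the rim, near the low end of a ridge. I'll lift a little, turn anticlockwise about 65° and probe.

```bash
python3 -m creep '[{"gripper":-1,"dp":[0,0,-0.8],"turn":[0,0,0]},{"gripper":-1,"dp":[0,0,0],"turn":[0,0,-0.113]},{"gripper":-1,"dp":[0,0,0],"turn":[0,0,-0.113]},{"gripper":-1,"dp":[0,0,0],"turn":[0,0,-0.113]},{"gripper":-1,"dp":[0,0,0],"turn":[0,0,-0.113]},{"gripper":-1,"dp":[0,0,0],"turn":[0,0,-0.113]},{"gripper":-1,"dp":[0,0,0],"turn":[0,0,-0.113]},{"gripper":-1,"dp":[0,0,0],"turn":[0,0,-0.113]},{"gripper":-1,"dp":[0,0,0],"turn":[0,0,-0.113]},{"gripper":-1,"dp":[0,0,0],"turn":[0,0,-0.113]},{"gripper":-1,"dp":[0,0,0],"turn":[0,0,-0.113]},{"gripper":-1,"dp":[0,0,0],"turn":[0,0,0]},{"gripper":-1,"dp":[0,0,0.3],"turn":[0,0,0]},{"gripper":-1,"dp":[0,0,0],"turn":[0,0,0]}]'
for i in 1 2 3; do python3 -m creep '[{"gripper":-1,"dp":[0,0,0.1],"turn":[0,0,0]},{"gripper":-1,"dp":[0,0,0],"turn":[0,0,0]}]' | egrep 'eef|force'; done
```

```text
time_s: 33.48
eef_pos: [0.5106, 0.0124, 0.0703]
orientation: [[-0.973, -0.233, -0.001], [-0.233, 0.973, 0.0], [0.001, 0.0, -1.0]]
force: [-1.4, 0.1, 2.7]
gripper_width: 0.0594
grip_force: 30.0
eef_pos: [0.5109, 0.0124, 0.0698]
force: [-0.8, 1.2, 6.4]
grip_force: 30.1
eef_pos: [0.5115, 0.0129, 0.0685]
force: [4.6, 5.9, -1.0]
grip_force: 30.1
eef_pos: [0.5114, 0.0132, 0.0674]
force: [3.2, 6.5, -0.3]
grip_force: 30.1
```

```bash
for i in 1 2 3 4; do python3 -m creep '[{"gripper":-1,"dp":[0,0,0.1],"turn":[0,0,0]},{"gripper":-1,"dp":[0,0,0],"turn":[0,0,0]}]' | egrep 'eef|force'; done
```

```text
eef_pos: [0.5114, 0.0132, 0.0664]
force: [3.8, 6.4, 0.8]
grip_force: 30.1
eef_pos: [0.5114, 0.0133, 0.0654]
force: [3.7, 7.2, 0.7]
grip_force: 30.1
eef_pos: [0.5114, 0.0133, 0.0645]
force: [3.2, 7.5, 1.8]
grip_force: 30.1
eef_pos: [0.5115, 0.0133, 0.0635]
force: [3.7, 7.3, 1.2]
grip_force: 30.1
```

```bash
python3 -m creep '[{"gripper":-1,"dp":[0,0,0],"turn":[0,0,-0.07]},{"gripper":-1,"dp":[0,0,0],"turn":[0,0,-0.07]},{"gripper":-1,"dp":[0,0,0],"turn":[0,0,0]}]' | egrep 'eef|force'
for i in 1 2 3; do python3 -m creep '[{"gripper":-1,"dp":[0,0,0.08],"turn":[0,0,0]},{"gripper":-1,"dp":[0,0,0],"turn":[0,0,0]}]' | egrep 'eef|force'; done
```

```text
eef_pos: [0.5115, 0.0134, 0.0634]
force: [4.1, 8.3, 0.4]
grip_force: 30.1
eef_pos: [0.5116, 0.0135, 0.0629]
force: [3.7, 9.7, 2.7]
grip_force: 30.1
eef_pos: [0.5118, 0.0136, 0.0624]
force: [3.2, 9.1, 4.5]
grip_force: 30.1
eef_pos: [0.512, 0.0136, 0.0619]
force: [3.0, 10.8, 8.7]
grip_force: 30.0
```

```bash
python3 -m creep '[{"gripper":0.7,"dp":[0,0,0],"turn":[0,0,0]},{"gripper":0.7,"dp":[0,0,0],"turn":[0,0,0]},{"gripper":0.7,"dp":[0,0,0],"turn":[0,0,0]},{"gripper":0.7,"dp":[0,0,0],"turn":[0,0,0]},{"gripper":0.7,"dp":[0,0,0],"turn":[0,0,0]}]' | egrep 'eef|force|width'
cat >> h.py <<'E'
def lidtop():
    im,P=wrist(); s=r.state()
    for q in models.cut_out(im,"lid"):
        k=P[q["region"]&(im["depth"]>0)]; k=k[(k[:,2]>.075)&(k[:,2]<.12)]
        k=k[np.hypot(k[:,0]-.511,k[:,1]-.012)<.04]
        if len(k)<200: continue
        z=np.median(k[:,2]); t=k[abs(k[:,2]-z)<.003]
        A=np.c_[t[:,:2]-t[:,:2].mean(0),np.ones(len(t))]; w=np.linalg.lstsq(A,t[:,2],rcond=None)[0]
        c,rr=cv2.minEnclosingCircle((t[:,:2]*1000).astype(np.float32))
        print("lid top z",z.round(4),"slope",w[:2].round(3),"circle",np.round(c,1),round(rr,1),len(t))
    return im,P
E
python3 -c "
from h import *
im,P=lidtop(); save(im,'w10.png'); plan(.5106,.012,.062)"
```

```text
eef_pos: [0.5107, 0.0122, 0.0607]
force: [0.1, 0.0, 0.7]
gripper_width: 0.0748
grip_force: 0.0
lid top z 0.0888 slope [0.004 0.002] circle [510.4  11.1] 30.1 11326
pose [0.5108 0.0122 0.0608] ydir 111.6 t 35.92 w 0.0746 j6 -123.4
turn -0.0 dp [ 0.02 -0.01 -0.12]
```

The lid has dropped in (8.8 mm above the rim) and sits level. I'll grip it and screw clockwise.

```bash
python3 -m creep '[{"gripper":-1,"dp":[0,-0.06,0],"turn":[0,0,0]},{"gripper":-1,"dp":[0,0,0],"turn":[0,0,0]},{"gripper":-1,"dp":[0,0,0],"turn":[0,0,0]},{"gripper":-1,"dp":[0,0,0],"turn":[0,0,0]},{"gripper":-1,"dp":[0,0,0],"turn":[0,0,0]}]' | egrep 'eef|force|width'
python3 -m creep '[{"gripper":-1,"dp":[0,0,0.02],"turn":[0,0,0.08]},{"gripper":-1,"dp":[0,0,0.02],"turn":[0,0,0.08]},{"gripper":-1,"dp":[0,0,0.02],"turn":[0,0,0.08]},{"gripper":-1,"dp":[0,0,0.02],"turn":[0,0,0.08]},{"gripper":-1,"dp":[0,0,0.02],"turn":[0,0,0.08]},{"gripper":-1,"dp":[0,0,0.02],"turn":[0,0,0.08]},{"gripper":-1,"dp":[0,0,0],"turn":[0,0,0]}]'
python3 -c "
from h import *
s=r.state(); print(s['moment'].round(2))"
```

```text
eef_pos: [0.5105, 0.0129, 0.0609]
force: [-2.2, 6.0, 2.9]
gripper_width: 0.0589
grip_force: 30.0
time_s: 36.92
eef_pos: [0.5106, 0.0128, 0.0598]
orientation: [[-0.994, 0.106, -0.001], [0.106, 0.994, 0.002], [0.001, 0.002, -1.0]]
force: [-1.7, 6.5, 3.2]
gripper_width: 0.0588
grip_force: 30.0
[ 1.18  0.22 -0.06]
```

```bash
for i in 1 2; do python3 -m creep '[{"gripper":-1,"dp":[0,0.04,0.02],"turn":[0,0,0.08]},{"gripper":-1,"dp":[0,0,0.02],"turn":[0,0,0.08]},{"gripper":-1,"dp":[0,0,0.02],"turn":[0,0,0.08]},{"gripper":-1,"dp":[0,0,0.02],"turn":[0,0,0.08]},{"gripper":-1,"dp":[0,0,0.02],"turn":[0,0,0.08]},{"gripper":-1,"dp":[0,0,0.02],"turn":[0,0,0.08]},{"gripper":-1,"dp":[0,0,0],"turn":[0,0,0]}]'
python3 -c "
from h import *
s=r.state(); print(s['moment'].round(2),s['joint_positions'][5])"; done
```

```text
time_s: 37.5
eef_pos: [0.5106, 0.0128, 0.0582]
orientation: [[-0.834, 0.552, -0.001], [0.552, 0.834, 0.001], [0.002, 0.0, -1.0]]
force: [-0.9, 5.4, -0.9]
gripper_width: 0.0593
grip_force: 30.0
[ 0.85  0.21 -0.05] -68.2889381784719
time_s: 38.08
eef_pos: [0.5111, 0.012, 0.0574]
orientation: [[-0.489, 0.872, -0.001], [0.872, 0.489, -0.002], [-0.001, -0.001, -1.0]]
force: [-3.5, -3.2, 1.6]
gripper_width: 0.0592
grip_force: 30.0
[-0.53  0.52  0.8 ] -40.959019422122694
```

```bash
for i in 1 2; do python3 -m creep '[{"gripper":-1,"dp":[0,0,0.01],"turn":[0,0,0.06]},{"gripper":-1,"dp":[0,0,0],"turn":[0,0,0.06]},{"gripper":-1,"dp":[0,0,0],"turn":[0,0,0]}]' | egrep 'eef|^force|ori'
python3 -c "
from h import *
s=r.state(); print(s['moment'].round(2),s['joint_positions'][5])"; done
python3 -c "
from h import *
lidtop()"
```

```text
eef_pos: [0.5111, 0.0117, 0.0574]
orientation: [[-0.383, 0.924, -0.001], [0.924, 0.383, -0.002], [-0.002, -0.001, -1.0]]
force: [-3.1, -5.8, 2.3]
[-0.9   0.66  0.96] -34.1820467768402
eef_pos: [0.5109, 0.0116, 0.0573]
orientation: [[-0.269, 0.963, -0.001], [0.963, 0.269, -0.002], [-0.001, -0.002, -1.0]]
force: [-5.1, -5.0, 3.9]
[-0.96  0.86  0.78] -27.298410866544497
lid top z 0.0852 slope [-0.011  0.014] circle [510.7  11.7] 30.0 11769
```

The z has stopped falling and the moment has plateaued, so the pads are slipping at the stop. I'll release and verify.

```bash
python3 -m creep '[{"gripper":0.8,"dp":[0,0,0],"turn":[0,0,0]},{"gripper":0.8,"dp":[0,0,0],"turn":[0,0,0]},{"gripper":0.8,"dp":[0,0,0],"turn":[0,0,0]},{"gripper":0.8,"dp":[0,0,0],"turn":[0,0,0]},{"gripper":0.8,"dp":[0,0,-2],"turn":[0,0,0]},{"gripper":0.8,"dp":[0,0,-3],"turn":[0,0,0]},{"gripper":0.8,"dp":[0,0,-3],"turn":[0,0,0]},{"gripper":0.8,"dp":[0,0,0],"turn":[0,0,0]},{"gripper":0.8,"dp":[0,0,0],"turn":[0,0,0]}]' | egrep 'eef|force|width'
python3 -c "
from h import *
im,P=lidtop(); save(im,'w11.png')
im=vision.get_image('top'); P=cloud(im)
for n in ['cover_bar','cover_hinge']:
  for c in ['top','scene']:
    i=vision.get_image(c); print(n,c,[(np.round(q['xyz'],4),round(q['confidence'],2)) for q in models.place_of(i,n)[:2]])
m=(P[...,2]>.20)&(P[...,2]<.24)&(abs(P[...,0]-.68)<.05)&(abs(P[...,1]+.016)<.07)
k=P[m]; print(len(k),k.min(0).round(4),k.max(0).round(4),cv2.minAreaRect((k[:,:2]*1000).astype(np.float32)))
plan(.5106,.012,.14,90)"
```

```text
eef_pos: [0.512, 0.0124, 0.1382]
force: [-0.3, 0.5, -0.4]
gripper_width: 0.0795
grip_force: 0.0
cover_bar top [(array([ 0.6805, -0.0163,  0.2122]), 0.6)]
cover_bar scene [(array([ 0.6853, -0.0171,  0.2124]), 0.79)]
cover_hinge top [(array([ 0.5439, -0.0273, -0.0009]), 0.51)]
cover_hinge scene []
201 [ 0.6738 -0.067   0.2008] [0.689  0.0316 0.2276] ((681.7979125976562, -17.57787322998047), (11.395448684692383, 98.80233764648438), 3.287630796432495)
pose [0.5113 0.0125 0.1369] ydir 15.4 t 39.98 w 0.0792 j6 -27.2
turn -1.302 dp [ 0.07 -0.05 -0.31]
```

View pics/w11.png

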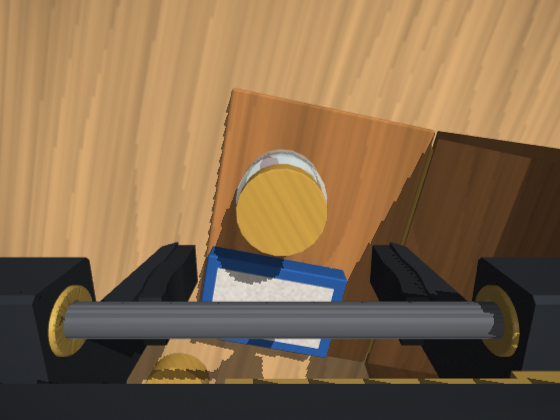

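```bash
python3 -c "
from h import *
im,P=wrist(); save(im,'w12.png')
k=P[195:230,265:300].reshape(-1,3); print('lid top',np.median(k,0).round(4), k[:,2].min().round(4),k[:,2].max().round(4))
E=[]
for u in range(250,420,5):
    col=P[:,u,2]; v=np.where((col>.007)&(np.arange(420)>60))[0]
    E.append(P[v[0]+1,u])
E=np.array(E); p=np.polyfit(E[:,1],E[:,0],1); print('front edge x=',p, 'resid',np.std(E[:,0]-np.polyval(p,E[:,1])).round(4),E[[0,-1]].round(4),'yaw',np.degrees(np.arctan(-p[0])).round(2))
"
```

```text
lid top [0.5098 0.0137 0.0848] 0.0831 0.3012
front edge x= [1.7841627  0.37198786] resid 0.0346 [[4.651e-01 8.050e-02 1.120e-02]
 [5.960e-01 1.127e-01 5.000e-04]] yaw -60.73
```

```bash
python3 -c "
from h import *
im,P=wrist()
def fit(E,a,b):
    E=np.array(E); 
    for _ in range(4):
        p=np.polyfit(E[:,a],E[:,b],1); d=abs(E[:,b]-np.polyval(p,E[:,a])); E=E[d<=max(.0015,np.median(d)*2)]
    return p,len(E)
E=[]
for u in range(245,425,3):
    v=np.where((P[:,u,2]>.008)&(np.arange(420)>60))[0][0]+1
    if P[v,u,2]<.015: E.append(P[v,u])
p,n=fit(E,0,1); print('left edge yaw',np.degrees(np.arctan(p[0])).round(2),n,'y at x=.45,.6',np.polyval(p,[.45,.6]).round(4))
E=[]
for v in range(100,240,3):
    u=np.where((P[v,:,2]>.008)&(np.arange(560)>150))[0][0]+1
    if P[v,u,2]<.015: E.append(P[v,u])
p,n=fit(E,1,0); print('front edge yaw',np.degrees(-np.arctan(p[0])).round(2),n,'x at y=0,.06',np.polyval(p,[0,.06]).round(4))
"
```

```text
left edge yaw 3.89 53 y at x=.45,.6 [0.0797 0.0899]
front edge yaw 3.75 26 x at y=0,.06 [0.4577 0.4537]
```

The lid top is 4.8 mm above the rim, so it's home. The picture shows the lid squarely on the jar at (282,210). Case yaw is 3.85° and the hinge is at (0.6296, -0.0235). Next I'll look at the bar from above.

```bash
python3 -m creep '[{"gripper":-0.4,"dp":[0,0,-3],"turn":[0,0,0.1]},{"gripper":-0.4,"dp":[0,0,-3],"turn":[0,0,0.1]},{"gripper":-0.4,"dp":[0,0,-3],"turn":[0,0,0]},{"gripper":-0.4,"dp":[0,0,-3],"turn":[0,0,0]},{"gripper":-0.4,"dp":[0,0,-2.5],"turn":[0,0,0]},{"gripper":-0.4,"dp":[-2,3.3,0],"turn":[0,0,0]},{"gripper":-0.4,"dp":[-2,3.3,0],"turn":[0,0,0]},{"gripper":-0.4,"dp":[-2,3.3,0],"turn":[0,0,0]},{"gripper":-0.4,"dp":[-2,3.3,0],"turn":[0,0,0]},{"gripper":-0.4,"dp":[-1,2.8,0],"turn":[0,0,0]},{"gripper":-0.4,"dp":[0,0,0],"turn":[0,0,0]},{"gripper":-0.4,"dp":[0,0,0],"turn":[0,0,0]},{"gripper":-0.4,"dp":[0,0,0],"turn":[0,0,0]}]'
python3 -c "
from h import *
im,P=wrist(); save(im,'w12.png')
dark=(im['color'].max(2)<70)&(im['depth']>0)
m=dark&(P[...,2]>.195)&(P[...,2]<.235)&(abs(P[...,0]-.68)<.04)&(abs(P[...,1]+.018)<.07)
k=P[m]; print(len(k)); c,s,a=cv2.minAreaRect((k[:,:2]*1000).astype(np.float32)); print(c,s,a,'z',np.percentile(k[:,2],[5,50,95]).round(4))
t=k[k[:,2]>np.percentile(k[:,2],70)]; print(t.mean(0).round(4))
print([(np.round(q['xyz'],4),round(q['confidence'],2)) for q in models.place_of(im,'cover_bar')])
plan(c[0]/1000,c[1]/1000,.1905,3.85)
"
```

```text
time_s: 41.17
eef_pos: [0.6767, -0.0659, 0.2822]
orientation: [[-0.069, 0.998, -0.0], [0.998, 0.069, 0.0], [0.0, -0.0, -1.0]]
force: [-0.5, -0.2, -0.1]
gripper_width: 0.0265
grip_force: 0.0
474
(678.6183471679688, -19.81053924560547) (8.010137557983398, 95.95618438720703) 7.737707614898682 z [0.2164 0.2186 0.2202]
[ 0.6794 -0.0201  0.2198]
[(array([ 0.6837, -0.0165,  0.2191]), 0.77)]
pose [ 0.6764 -0.0657  0.2833] ydir 4.0 t 41.27 w 0.0261 j6 -19.4
turn 0.002 dp [4.56 0.52 9.28]
```

View pics/w12.png

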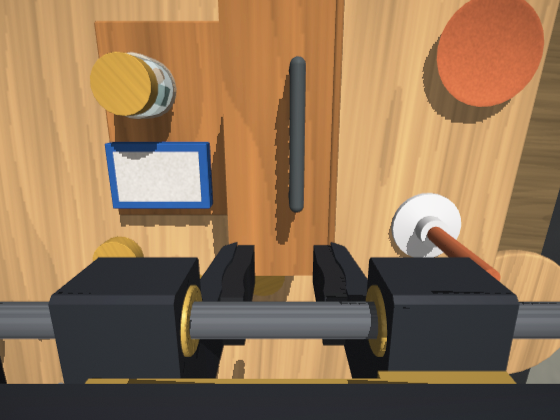

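The bar is at (297,135), centre (0.681, -0.020, 0.215). I'll straddle it and grip.

```bash
python3 -m creep '[{"gripper":-0.4,"dp":[2.3,0.4,0],"turn":[0,0,0]},{"gripper":-0.4,"dp":[2.2,0.3,0],"turn":[0,0,0]},{"gripper":-0.4,"dp":[0,0,2.5],"turn":[0,0,0]},{"gripper":-0.4,"dp":[0,0,2.5],"turn":[0,0,0]},{"gripper":-0.4,"dp":[0,0,2.2],"turn":[0,0,0]},{"gripper":-0.4,"dp":[0,0,1],"turn":[0,0,0]},{"gripper":-0.4,"dp":[0,0,0.5],"turn":[0,0,0]},{"gripper":-0.4,"dp":[0,0,0.5],"turn":[0,0,0]},{"gripper":-0.4,"dp":[0,0,0],"turn":[0,0,0]}]'
python3 -m creep '[{"gripper":-0.7,"dp":[0,0,0],"turn":[0,0,0]},{"gripper":-0.7,"dp":[0,0,0],"turn":[0,0,0]},{"gripper":-0.7,"dp":[0,0,0],"turn":[0,0,0]},{"gripper":-0.7,"dp":[0,0,0],"turn":[0,0,0]}]'
python3 -m creep '[{"gripper":-1,"dp":[0,0,0],"turn":[0,0,0]},{"gripper":-1,"dp":[0,0,0],"turn":[0,0,0]},{"gripper":-1,"dp":[0,0,0],"turn":[0,0,0]}]'
python3 - <<'E'
import numpy as np
f=lambda t:np.array([-20.4*np.cos(t)+5.3*np.sin(t),20.4*np.sin(t)+5.3*np.cos(t)])
T=np.linspace(1.6,0,17)
for a,b in zip(T,T[1:]):
    d=(f(b)-f(a))/2; print(round(a,2),"dp y",d[0].round(2),"z",-d[1].round(2))
E
```

```text
time_s: 42.02
eef_pos: [0.6811, -0.0209, 0.1907]
orientation: [[-0.069, 0.998, 0.001], [0.998, 0.069, -0.0], [-0.0, 0.001, -1.0]]
force: [0.0, 0.0, 0.5]
gripper_width: 0.0266
grip_force: 0.0
time_s: 42.35
eef_pos: [0.6812, -0.0209, 0.1907]
orientation: [[-0.069, 0.998, 0.001], [0.998, 0.069, -0.0], [-0.0, 0.001, -1.0]]
force: [-0.9, -0.0, 0.3]
gripper_width: 0.0133
grip_force: 0.0
time_s: 42.6
eef_pos: [0.6815, -0.0209, 0.1907]
orientation: [[-0.069, 0.998, 0.002], [0.998, 0.069, -0.0], [-0.0, 0.002, -1.0]]
force: [3.9, -0.0, 2.5]
gripper_width: 0.0087
grip_force: 30.0
1.6 dp y -1.02 z -0.24
1.5 dp y -1.04 z -0.14
1.4 dp y -1.05 z -0.04
1.3 dp y -1.05 z 0.07
1.2 dp y -1.04 z 0.17
1.1 dp y -1.02 z 0.28
1.0 dp y -0.98 z 0.38
0.9 dp y -0.94 z 0.47
0.8 dp y -0.89 z 0.57
0.7 dp y -0.83 z 0.65
0.6 dp y -0.76 z 0.73
0.5 dp y -0.68 z 0.8
0.4 dp y -0.6 z 0.87
0.3 dp y -0.51 z 0.92
0.2 dp y -0.41 z 0.97
0.1 dp y -0.32 z 1.01
```

```bash
python3 -m creep '[{"gripper":-1,"dp":[0,-0.51,-0.12],"turn":[0,0,0]},{"gripper":-1,"dp":[0,-0.51,-0.12],"turn":[0,0,0]},{"gripper":-1,"dp":[0,-1.02,-0.24],"turn":[0,0,0]},{"gripper":-1,"dp":[0,-1.04,-0.14],"turn":[0,0,0]},{"gripper":-1,"dp":[0,-1.04,-0.14],"turn":[0,0,0]},{"gripper":-1,"dp":[0,0,0],"turn":[0,0,0]}]'
python3 -m creep '[{"gripper":-1,"dp":[0,-1.05,-0.04],"turn":[0,0,0]},{"gripper":-1,"dp":[0,-1.05,-0.04],"turn":[0,0,0]},{"gripper":-1,"dp":[0,-1.05,0.07],"turn":[0,0,0]},{"gripper":-1,"dp":[0,-1.05,0.07],"turn":[0,0,0]},{"gripper":-1,"dp":[0,0,0],"turn":[0,0,0]}]'
```

```text
time_s: 43.1
eef_pos: [0.6389, -0.0238, 0.1981]
orientation: [[-0.069, 0.998, -0.001], [0.998, 0.069, -0.0], [-0.0, -0.001, -1.0]]
force: [-2.4, 0.4, 1.5]
gripper_width: 0.0089
grip_force: 30.0
time_s: 43.52
eef_pos: [0.5972, -0.0267, 0.1971]
orientation: [[-0.069, 0.998, -0.001], [0.998, 0.069, -0.0], [-0.0, -0.001, -1.0]]
force: [-2.6, -0.7, 0.8]
gripper_width: 0.0086
grip_force: 30.0
```

Good: small forces and the bar is following.

```bash
python3 -m creep '[{"gripper":-1,"dp":[0,-1.04,0.17],"turn":[0,0,0]},{"gripper":-1,"dp":[0,-1.04,0.17],"turn":[0,0,0]},{"gripper":-1,"dp":[0,-1.02,0.28],"turn":[0,0,0]},{"gripper":-1,"dp":[0,-1.02,0.28],"turn":[0,0,0]},{"gripper":-1,"dp":[0,-0.98,0.38],"turn":[0,0,0]},{"gripper":-1,"dp":[0,-0.98,0.38],"turn":[0,0,0]},{"gripper":-1,"dp":[0,0,0],"turn":[0,0,0]}]'
python3 -m creep '[{"gripper":-1,"dp":[0,-0.94,0.47],"turn":[0,0,0]},{"gripper":-1,"dp":[0,-0.94,0.47],"turn":[0,0,0]},{"gripper":-1,"dp":[0,-0.89,0.57],"turn":[0,0,0]},{"gripper":-1,"dp":[0,-0.89,0.57],"turn":[0,0,0]},{"gripper":-1,"dp":[0,0,0],"turn":[0,0,0]}]'
```

```text
time_s: 44.1
eef_pos: [0.5367, -0.0309, 0.18]
orientation: [[-0.069, 0.998, -0.002], [0.998, 0.069, 0.0], [0.0, -0.002, -1.0]]
force: [-1.6, -0.2, -5.1]
gripper_width: 0.0088
grip_force: 30.0
time_s: 44.52
eef_pos: [0.5008, -0.0334, 0.1589]
orientation: [[-0.069, 0.998, -0.001], [0.998, 0.069, 0.0], [0.0, -0.001, -1.0]]
force: [4.3, -1.1, -10.7]
gripper_width: 0.0088
grip_force: 30.0
```

The bar has pulled about 4 mm outward of its arc, because the opening angle was nearer 1.57 rad. I'll recompute the rest of the arc with that correction.

Run:
```python
import numpy as np
f=lambda t:np.array([-20.4*np.cos(t)+5.3*np.sin(t),20.4*np.sin(t)+5.3*np.cos(t)])
cur=np.array([(50.08-62.88)/.9977, 15.89+2.53-1.2])
for t in [.6,.5,.4,.3,.2,.1,.04,0]:
    d=f(t)-cur; print(t,"y",d[0].round(2),"z",-d[1].round(2)); cur=f(t)
```

```text
0.6 y -1.01 z 1.33
0.5 y -1.52 z 1.46
0.4 y -1.36 z 1.61
0.3 y -1.2 z 1.73
0.2 y -1.02 z 1.84
0.1 y -0.83 z 1.94
0.04 y -0.4 z 1.2
0 y -0.23 z 0.81
```

```bash
python3 -m creep '[{"gripper":-1,"dp":[0,-0.5,0.66],"turn":[0,0,0]},{"gripper":-1,"dp":[0,-0.51,0.67],"turn":[0,0,0]},{"gripper":-1,"dp":[0,-0.76,0.73],"turn":[0,0,0]},{"gripper":-1,"dp":[0,-0.76,0.73],"turn":[0,0,0]},{"gripper":-1,"dp":[0,-0.68,0.8],"turn":[0,0,0]},{"gripper":-1,"dp":[0,-0.68,0.81],"turn":[0,0,0]},{"gripper":-1,"dp":[0,0,0],"turn":[0,0,0]}]'
python3 -m creep '[{"gripper":-1,"dp":[0,-0.6,0.86],"turn":[0,0,0]},{"gripper":-1,"dp":[0,-0.6,0.87],"turn":[0,0,0]},{"gripper":-1,"dp":[0,-0.51,0.92],"turn":[0,0,0]},{"gripper":-1,"dp":[0,-0.51,0.92],"turn":[0,0,0]},{"gripper":-1,"dp":[0,0,0],"turn":[0,0,0]}]'
```

```text
time_s: 45.1
eef_pos: [0.4592, -0.0362, 0.1151]
orientation: [[-0.07, 0.998, -0.008], [0.998, 0.07, -0.0], [0.001, -0.008, -1.0]]
force: [-14.3, -4.4, 6.3]
gripper_width: 0.0088
grip_force: 30.0
time_s: 45.52
eef_pos: [0.4379, -0.0377, 0.0788]
orientation: [[-0.07, 0.998, -0.007], [0.998, 0.07, 0.0], [0.001, -0.007, -1.0]]
force: [-8.7, -4.0, -0.9]
gripper_width: 0.0087
grip_force: 30.0
```

```bash
python3 -m creep '[{"gripper":-1,"dp":[0,-0.26,0.48],"turn":[0,0,0]},{"gripper":-1,"dp":[0,-0.26,0.48],"turn":[0,0,0]},{"gripper":-1,"dp":[0,-0.26,0.49],"turn":[0,0,0]},{"gripper":-1,"dp":[0,-0.26,0.49],"turn":[0,0,0]},{"gripper":-1,"dp":[0,-0.2,0.4],"turn":[0,0,0]},{"gripper":-1,"dp":[0,-0.15,0.4],"turn":[0,0,0]},{"gripper":-1,"dp":[0,-0.15,0.4],"turn":[0,0,0]},{"gripper":-1,"dp":[0,0,0],"turn":[0,0,0]}]'
for i in 1 2 3 4; do python3 -m creep '[{"gripper":-1,"dp":[0,-0.05,0.2],"turn":[0,0,0]},{"gripper":-1,"dp":[0,0,0],"turn":[0,0,0]}]' | egrep 'eef|^force|width'; done
```

```text
time_s: 46.18
eef_pos: [0.4263, -0.0386, 0.0485]
orientation: [[-0.068, 0.998, 0.004], [0.998, 0.068, 0.0], [-0.0, 0.004, -1.0]]
force: [9.8, 4.0, -7.5]
gripper_width: 0.0088
grip_force: 30.0
eef_pos: [0.4258, -0.0387, 0.0467]
force: [7.9, 4.0, -5.8]
gripper_width: 0.0089
eef_pos: [0.4253, -0.0387, 0.0448]
force: [8.3, 3.1, -3.3]
gripper_width: 0.009
eef_pos: [0.4247, -0.0387, 0.0428]
force: [7.3, 3.6, -3.3]
gripper_width: 0.0087
eef_pos: [0.4246, -0.0388, 0.0416]
force: [4.3, 5.3, 9.8]
gripper_width: 0.0091
```

```bash
python3 -m creep '[{"gripper":-1,"dp":[0,0,0.1],"turn":[0,0,0]},{"gripper":-1,"dp":[0,0,0],"turn":[0,0,0]},{"gripper":-1,"dp":[0,0,0],"turn":[0,0,0]}]' | egrep 'eef|^force|width'
python3 - <<'E'
from h import *
for n in ["top","scene"]:
    im=vision.get_image(n); print(n,[(np.round(q["xyz"],4),round(q["confidence"],2)) for q in models.place_of(im,"cover_bar")[:1]])
    P=cloud(im)
    ex=np.array([.9977,.0671]); d=P[...,:2]-np.array([.5448,-.0292]); u=d@ex; v=d@np.array([-.0671,.9977])
    m=(abs(u)<.075)&(abs(v)<.1)&(P[...,2]>.05)&(P[...,2]<.13)
    A=np.c_[u[m],v[m],np.ones(m.sum())]; z=P[m][:,2]; k=abs(z-np.median(z))<.006
    print(m.sum(),k.sum(),np.linalg.lstsq(A[k],z[k],rcond=None)[0].round(4))
    if n=="scene": save(im,"s2.png",(150,90,450,330),2.4)
E
```

```text
eef_pos: [0.4246, -0.0389, 0.0414]
force: [-0.3, 6.0, 23.2]
gripper_width: 0.009
top []
3384 3345 [-0.0026 -0.0008  0.0989]
scene [(array([ 0.426 , -0.0335,  0.0595]), 0.81)]
1832 1713 [-0.0006  0.0018  0.1016]
```

View pics/s2.png

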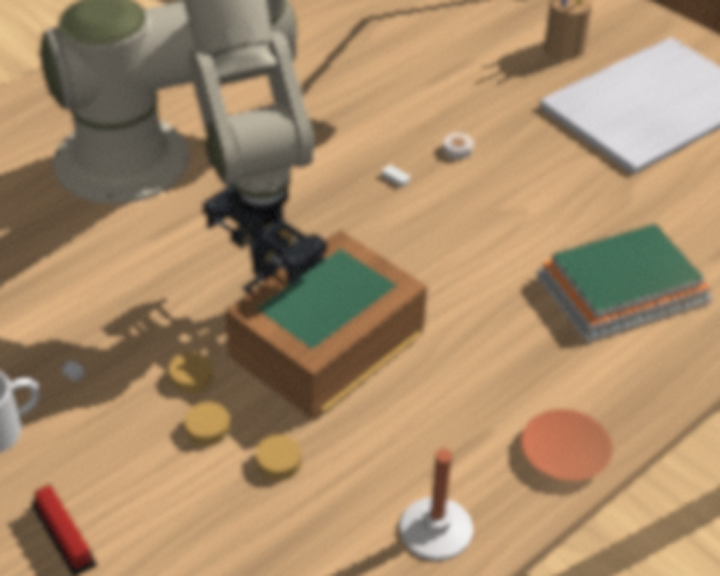

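The cover is closed: its top plane is flat at about 99 mm. I'll relax the pressure, open slightly, lift straight up and retreat.

```bash
python3 -m creep '[{"gripper":-1,"dp":[0,0,-0.15],"turn":[0,0,0]},{"gripper":-1,"dp":[0,0,0],"turn":[0,0,0]},{"gripper":-0.55,"dp":[0,0,0],"turn":[0,0,0]},{"gripper":-0.55,"dp":[0,0,0],"turn":[0,0,0]},{"gripper":-0.55,"dp":[0,0,0],"turn":[0,0,0]},{"gripper":-0.55,"dp":[0,0,-1],"turn":[0,0,0]},{"gripper":-0.55,"dp":[0,0,-2],"turn":[0,0,0]},{"gripper":-0.55,"dp":[0,0,-3],"turn":[0,0,0]},{"gripper":-0.55,"dp":[0,0,-4],"turn":[0,0,0]},{"gripper":-0.55,"dp":[0,0,-4],"turn":[0,0,0]},{"gripper":-0.55,"dp":[0,-2,-3],"turn":[0,0,0]},{"gripper":-0.55,"dp":[0,0,0],"turn":[0,0,0]},{"gripper":-0.55,"dp":[0,0,0],"turn":[0,0,0]}]'
python3 - <<'E'
from h import *
im=vision.get_image("top"); P=cloud(im)
d=P[...,:2]-np.array([.5448,-.0292]); u=d@np.array([.9977,.0671]); v=d@np.array([-.0671,.9977])
for lo,hi in [(-.08,-.05),(-.03,.0),(.03,.08)]:
    m=(u>lo)&(u<hi)&(abs(v)<.1)&(P[...,2]>.05)&(P[...,2]<.13); print(lo,m.sum(),np.median(P[m][:,2]).round(4) if m.sum() else None)
print("bar",[(np.round(q["xyz"],4),round(q["confidence"],2)) for n in ("top","scene") for q in models.place_of(vision.get_image(n),"cover_bar")[:1]])
for n in ["mug","eraser","sharpener","stapler","tape"]:
  print(n,[(np.round(q["xyz"],3).tolist(),round(q["confidence"],2)) for c in ("top","scene") for q in models.place_of(vision.get_image(c),n)[:1]])
print(r.state()["force"].round(1))
E
```

```text
time_s: 48.38
eef_pos: [0.4027, -0.0403, 0.2119]
orientation: [[-0.069, 0.998, 0.002], [0.998, 0.069, -0.001], [-0.001, 0.002, -1.0]]
force: [0.8, -0.4, -0.2]
gripper_width: 0.0201
grip_force: 0.0
-0.08 16 0.0985
-0.03 333 0.0991
0.03 1507 0.0988
bar [(array([ 0.4279, -0.0332,  0.0644]), 0.65)]
mug [([0.36, -0.474, 0.004], 0.82), ([0.363, -0.471, -0.0], 0.64)]
eraser [([0.342, 0.304, 0.004], 0.47), ([0.346, 0.309, -0.003], 0.37)]
sharpener [([0.346, -0.33, -0.0], 0.66), ([0.346, -0.332, -0.0], 0.64)]
stapler [([0.566, -0.494, 0.001], 0.72), ([0.562, -0.494, 0.0], 0.77)]
tape [([0.358, 0.433, 0.002], 0.58), ([0.355, 0.434, -0.001], 0.66)]
[-0.2  0.2  0.4]
```

```bash
python3 -c "
from h import *
print(r.finish_job())"
```

```text
the job is handed in; nothing more can be done
None
```

I put the four houses present (red, blue, green, orange; no yellow was found) in the jar, screwed the lid fully home, closed the cover, and handed the job in at about 49 s; the other desk items still read at their starting positions.

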